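Fit the camera column to a microscope's photo port

TASK

Fit the camera to the microscope's viewing head: first take the dust cap off the upright photo port and set it flat, mouth down, inside the parts tray. Then build up the column on the port in this order: the photo tube, on it the shorter of the two relay adapters, and on that the camera, each upright and fully seated over the spigot below it. Let go of everything and leave the long relay adapter and the slide box where they are.

Things in the scene. Friction and masses are not known exactly. Their poses are not given: they have to be found in the camera images.
- head: Fixed microscope head on a bench stand, white housing, top 95 mm up. Origin on the bench under the upright photo port's axis; +x to the eyepieces (x 90 to 185 mm, y to 50 mm either side, up to 150 mm high). Port: black neck 50 mm in diameter with a flat shoulder 130 mm above the bench; on it a steel spigot 38 mm in diameter, 10 mm high, top half tapering to 30. The cap covers it at first
- cap: Dust cap, grey plastic: an upside-down cup 52 mm in diameter, 24 mm high, mouth (43 mm wide, 13 mm deep) down, about 30 g. Just lifts off. At the start it sits loosely on the port's shoulder. Origin: centre of its underside (the mouth); z up
- tube: Photo tube, black, 0.2 kg, stands on the bench: foot flange 56 mm in diameter, 16 mm high, then a 46 mm cylinder to a flat shoulder at 50 mm, topped by a steel spigot 30 mm in diameter, 10 mm high, upper half tapering to 22. Socket in its underside, 42 mm wide, 13 deep, goes over the port's spigot until the underside rests on the port's shoulder. Origin: centre of underside; z up
- adapter: Short relay adapter, bare aluminium cylinder 42 mm in diameter, 0.12 kg, stands on the bench: flat shoulder at 40 mm, topped by a steel spigot 25 mm in diameter, 10 mm high, upper half tapering to 18. Socket in its underside, 34 mm wide, 13 deep, goes over the photo tube's spigot until the underside rests on the tube's shoulder. Origin: centre of underside; z up
- camera: Camera, dark round puck 60 mm in diameter from 16 to 54 mm above its underside, flat top, about 0.26 kg; stands on a steel collar 42 mm in diameter, 16 mm high. Socket in the collar's underside, 29 mm wide, 13 deep, goes over the short adapter's spigot until the collar rests on that adapter's shoulder. Origin: centre of the collar's underside; z up
- tray: Parts tray, open square steel tray 120 x 120 mm, 15 mm high, walls 4 mm thick, floor 4 mm thick, fixed to the bench. Empty at the start. Origin: centre of its underside; z up, x and y along its sides
- spare: Long relay adapter, not used: aluminium cylinder like the short one, 42 mm in diameter but 78 mm tall (shoulder at 68 mm) and with a black focusing ring 52 mm in diameter around its middle. Loose, to be left where it stands. Origin: centre of its underside
- slidebox: Slide box, closed grey box with a white lid, 100 x 86 x 36 mm, loose, to be left where it is. Origin: centre of its underside
There are look-alikes about, which are no part of the job. Leave any pink or yellow look-alike of the camera alone. Leave any turquoise look-alike of the adapter alone.

How it is judged:
By the outcome, as a careful person would: the job done as asked, in the order asked, and still so for the second after the job is handed in, with the robot touching nothing.
It also fails if it takes over 96 s, if anything falls off the work surface, if the arm or the gripper's body presses on something with over 40 N, if the wrist force passes 120 N, or if a joint passes its speed limit or range.

ROBOT

A 7-joint arm with a two-finger parallel gripper is mounted at the origin on the work surface. World frame = base frame: x ahead of the robot, y to its left, z up, the work surface at z = 0. Lengths are in m, angles in rad, forces in N, time in s.
With the tool pointing down it reaches from about 0.35 to 0.9 m from the base axis. Payload 7.2 kg.
Tool frame: the origin (TCP) lies at the very end of the fingers, on their centre line; the grasp point (between the pads) lies 19 mm behind it; y points along the fingers, x is the direction in which the jaws open and shut, and the axes are right-handed (so a half turn about y gives the same grasp; the last joint's range is limited). The gripper opens to 88 mm and grips with 3 to 60 N. Pads are 20 mm wide; open, the fingers measure 115 mm over their backs; the gripper's body (75 mm by 178 mm) begins 61 mm behind the grasp point.
Start: joints at [-1.362, 0.411, -0.013, 1.596, 0.006, 1.134, -0.082], TCP at [0.171, 0.601, 0.183] pointing down, gripper open.
Joint ranges: [-2.95, 2.95], [-0.29, 1.99], [-1.47, 1.44], [0.14, 2.54], [-1.03, 4.17], [0.13, 1.85], [-2.86, 2.86]. Speed limits (rad/s): [2.39, 2.39, 3.01, 3.01, 3.14, 3.14, 3.14].

INTERFACE

Orientations are given as a rotation vector (axis times angle).
In Python, from plant import ctrl gives the robot as it stands.
- The arm moves only by the tool send_rows, never from a script. Its argument "increments" is a list of rows, each an object of numbers: "tx", "ty", "tz": the shift along the tool's x, y, z in m; "wx", "wy", "wz": the turn, a rotation vector about the tool's x, y, z in rad; "fingers": the closure, from -1 (fully open) to 1 (shut), so that 0 is half open. In form: [{"tx": .., "ty": .., "tz": .., "wx": .., "wy": .., "wz": .., "fingers": ..}, ...]. A call has 1 to 20 rows; each row is the pose to reach, as a shift and turn from the pose commanded when the call began, along the tool's axes at that moment; what a row does not reach only later rows make up. A row lasts 1/12 s, in which the tool goes at most 41.7 mm and 7.16 degrees, less where a joint would pass 70% of its speed; a pose out of reach is approached as far as the arm can. A call with a gripper value outside its range is refused whole. The fingers move at their own pace and stop on an object; "force" is the grip in N (left out, the last holds). Time passes only in rows, so rows that repeat a pose let the fingers close. It gives the time, the measured TCP pose, the force and the opening at its end, in the units of the state.
- ctrl.observe(): the state, without advancing time (a new reading comes with each control period).
- ctrl.get_image(name): name is "side" or "top"; returns a dict with "image" (384x512x3 uint8, red, green, blue), "K" (3x3 intrinsics, pixels), "k1" (the pictures are not rectified: a ray, as slopes to the right and down, at radius r is drawn at 1 + k1 r^2 times it, then the intrinsics apply), "world_from_camera" (4x4, takes a point from camera to world coordinates). Camera axes: x right, y down, z forward; pixel columns grow to the right and rows downward; lengths in m; the calibration is good to about 2 mm. A picture is of the moment at which its call begins. There is no depth.
- ctrl.finish_job(): hands the job in, once; it reports no verdict.
The state is a dict: "time_s": time; "joint_pos": joint angles; "dq": joint speeds; "tau": joint torques, N m; "eef_pos": TCP position; "eef_rot": TCP orientation; "ft_force": force on the tool from outside, world axes, zero at the start; "torque": the same for the moment, N m; "width": finger opening in m.
Only numpy, scipy, OpenCV 4.12 (cv2) and the standard library are available. Lean on these libraries where they do the work, as an engineer would, in place of code of your own. Each camera call takes 0.05 s, during which the arm holds its last target.

## Working session

There is one attempt and no reset: what is moved stays moved. The work goes in short steps, Python scripts to look and compute and a tool call to move; the robot and the scene stay as the last step left them, time stands still between calls to the robot, and variables do not carry over. Pictures are saved under pics/ and viewed, and the job is handed in when it is done.

Besides the shell and the picture viewer there is one more tool, called after "Request:" as name(argument=value, ...), one argument or row to a line, values as JSON. send_rows: Moves the arm, as the interface text tells. Its arguments: {"type":"object","properties":{"increments":{"type":"array"},"force":{"type":"number"}},"required":["increments"]}

```bash
mkdir -p pics; ls; python3 - <<'E'
from plant import ctrl
import cv2
print(ctrl.observe())
for n in("side","top"):
    d=ctrl.get_image(n); cv2.imwrite(f"pics/{n}0.png",d["image"][:,:,::-1]); print(n,d["K"],d["k1"],d["world_from_camera"])
E
```

```text
pics
{'time_s': 0.0, 'joint_pos': array([-1.36220419,  0.41188186, -0.01272135,  1.59702046,  0.00561801,
        1.1343166 , -0.0822079 ]), 'dq': array([-0.00167239,  0.00055906,  0.00027943,  0.00113932, -0.00029228,
        0.0007226 ,  0.00148806]), 'tau': array([-1.69902787e-04, -5.87956202e+01,  6.41426258e-01, -2.91072768e+01,
       -5.37930988e-02,  1.85857073e-02,  1.62496508e-04]), 'eef_pos': array([0.17068605, 0.60065539, 0.18262999]), 'eef_rot': array([-1.32858769, -1.00210852,  1.00408785]), 'ft_force': array([-0.51242205, -0.62281648,  0.58355958]), 'torque': array([-0.05998783,  0.0381794 , -0.00602243]), 'width': 0.08805290970459037}
side [[347.25016143   0.         250.91896711]
 [  0.         347.25016143 193.73857696]
 [  0.           0.           1.        ]] -0.020505252687173712 [[ 0.99484693 -0.05826096  0.08297744  0.43103528]
 [-0.10138022 -0.56126872  0.82140092 -0.85363328]
 [-0.00128297 -0.82558045 -0.56428297  0.68720839]
 [ 0.          0.          0.          1.        ]]
top [[357.09969406   0.         255.62634128]
 [  0.         357.09969406 193.60773027]
 [  0.           0.           1.        ]] 0.02252255843268328 [[-0.14380409 -0.9654184   0.21745736  0.33899058]
 [-0.98959317  0.14141387 -0.02659829  0.01940063]
 [-0.00507301 -0.21901926 -0.97570735  0.96216595]
 [ 0.          0.          0.          1.        ]]
```

View pics/side0.png

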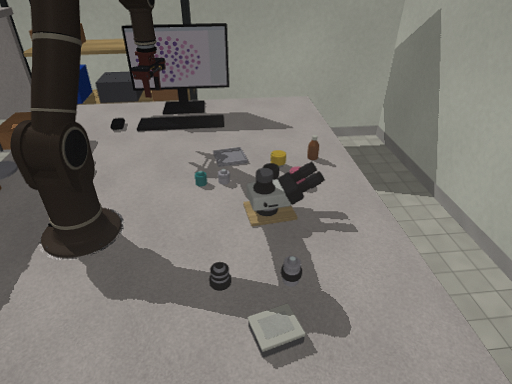

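View pics/top0.png

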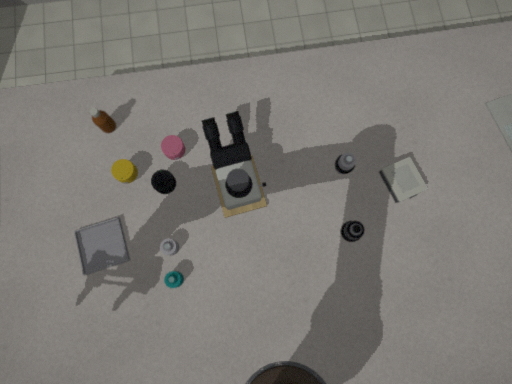

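```bash
python3 - <<'E'
from scipy.spatial.transform import Rotation as R
print(R.from_rotvec([-1.32858769, -1.00210852,  1.00408785]).as_matrix().round(3))
import cv2
for n in("side","top"):
    im=cv2.imread(f"pics/{n}0.png"); 
    cv2.imwrite(f"pics/{n}0L.png",cv2.resize(im[:,:270] ,None,fx=2.05,fy=1.56) if 0 else cv2.resize(im[60:300,100:420] if n=="side" else im[40:340,100:500],None,fx=2,fy=2,interpolation=cv2.INTER_CUBIC))
E
```

```text
[[ 0.273 -0.    -0.962]
 [ 0.962 -0.002  0.273]
 [-0.002 -1.    -0.   ]]
```

View pics/side0L.png

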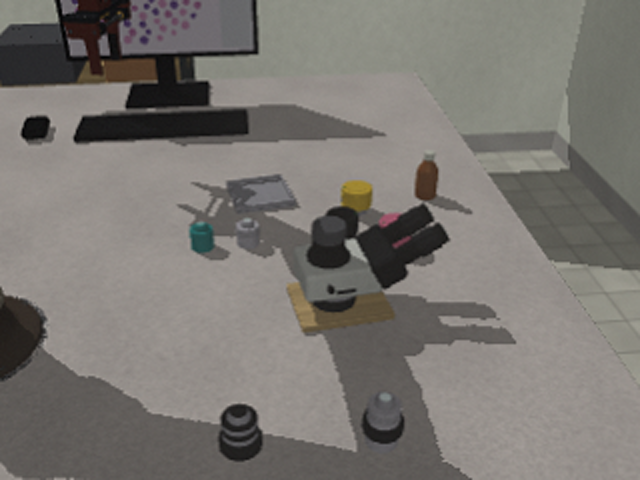

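View pics/top0L.png

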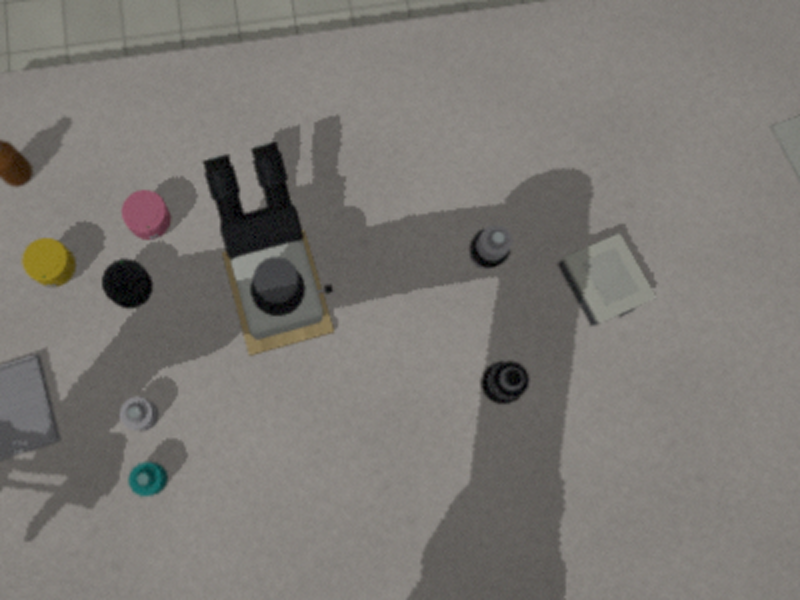

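```bash
python3 - <<'E'
import cv2,numpy as np
s=cv2.imread("pics/side0.png");t=cv2.imread("pics/top0.png")
f=lambda im,x,y,w,h,k:np.clip(cv2.resize(im[y:y+h,x:x+w],(400,300),interpolation=cv2.INTER_CUBIC).astype(float)*1.6,0,255)
a=np.vstack([np.hstack([f(s,195,245,120,90,5),f(s,180,135,160,120,5)]),np.hstack([f(t,310,140,132,99,5),f(t,130,130,160,120,5)])])
cv2.imwrite("pics/z0.png",a)
E
```

```text
[ WARN:0@0.098] global loadsave.cpp:1063 imwrite_ Unsupported depth image for selected encoder is fallbacked to CV_8U.
```

View pics/z0.png

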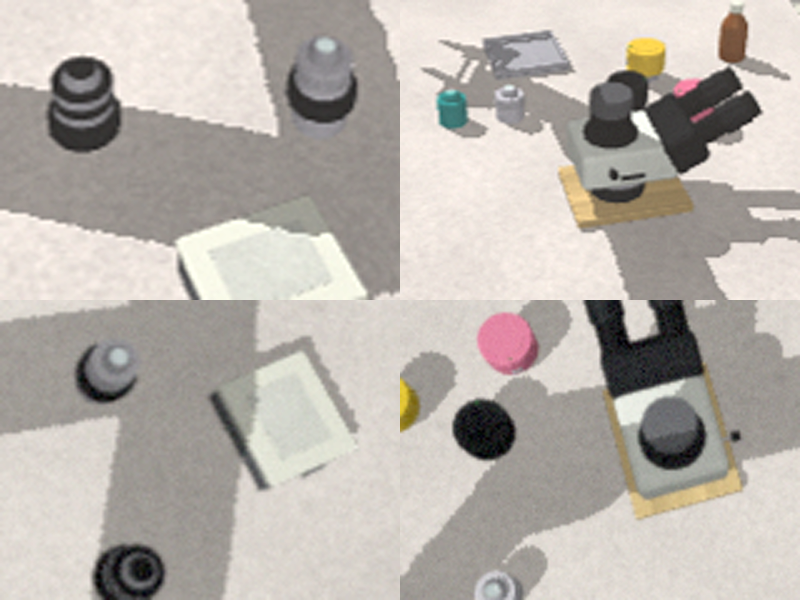

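```bash
cat > h.py <<'E'
import cv2,numpy as np
from scipy.spatial.transform import Rotation as R
def grab(name,tag):
    from plant import ctrl
    d=ctrl.get_image(name); cv2.imwrite(f"pics/{tag}.png",d["image"][:,:,::-1])
    np.savez(f"pics/{tag}.npz",**d); return d
def dist(d): return np.array([d["k1"],0,0,0],float)
def rays(d,uv):
    n=cv2.undistortPoints(np.asarray(uv,float).reshape(-1,1,2),d["K"],dist(d)).reshape(-1,2)
    T=d["world_from_camera"]; return T[:3,3],(np.c_[n,np.ones(len(n))]@T[:3,:3].T)
def plane(d,uv,z):
    o,r=rays(d,uv); return o+r*((z-o[2])/r[:,2])[:,None]
def proj(d,P):
    T=np.linalg.inv(d["world_from_camera"]); P=np.asarray(P,float).reshape(-1,3)
    return cv2.projectPoints(P,cv2.Rodrigues(T[:3,:3])[0],T[:3,3],d["K"],dist(d))[0].reshape(-1,2)
def tri(d1,p1,d2,p2):
    A=[];b=[]
    for d,p in((d1,p1),(d2,p2)):
        o,r=rays(d,[p]);r=r[0]/np.linalg.norm(r[0]);M=np.eye(3)-np.outer(r,r);A.append(M);b.append(M@o)
    x=np.linalg.lstsq(np.vstack(A),np.hstack(b),rcond=None)[0]; return x
E
python3 - <<'E'
from h import *
d={n:grab(n,n+"1") for n in("side","top")}
for n,boxes in {"top":dict(cap=(215,160,262,205),cam=(148,166,180,198),adp=(158,236,182,260),tube=(338,216,370,246),tray=(70,210,135,280)),
 "side":dict(cap=(248,160,282,200),cam=(258,160,285,182),adp=(214,165,234,188),tube=(205,258,236,292))}.items():
    for k,(x0,y0,x1,y1) in boxes.items():
        im=d[n]["image"][y0:y1,x0:x1,::-1]; 
        cv2.imwrite(f"pics/c_{n}_{k}.png",cv2.resize(im,None,fx=8,fy=8,interpolation=cv2.INTER_NEAREST))
    m=[cv2.resize(np.clip(d[n]["image"][y0:y1,x0:x1,::-1]*1.5,0,255).astype(np.uint8),(260,260),interpolation=cv2.INTER_NEAREST) for (x0,y0,x1,y1) in boxes.values()]
    while len(m)<6:m.append(m[-1]*0)
    cv2.imwrite(f"pics/m_{n}.png",np.vstack([np.hstack(m[:3]),np.hstack(m[3:])]))
# rough
for k,uv,z in(("cap",(239,178),.154),("cam",(163,181),.054),("adp",(169,246),.04),("tube",(353,231),.04),("tray",(103,245),.01),("spare",(346,163),.04),("turq",(174,280),.04),("pink",(173,147),.05)): print(k,plane(d["top"],[uv],z).round(3))
E
```

```text
cap [[0.562 0.031 0.154]]
cam [[0.61  0.231 0.054]]
adp [[0.441 0.234 0.04 ]]
tube [[ 0.41 -0.24  0.04]]
tray [[0.472 0.412 0.01 ]]
spare [[ 0.593 -0.258  0.04 ]]
turq [[0.354 0.229 0.04 ]]
pink [[0.702 0.196 0.05 ]]
```

View pics/m_top.png

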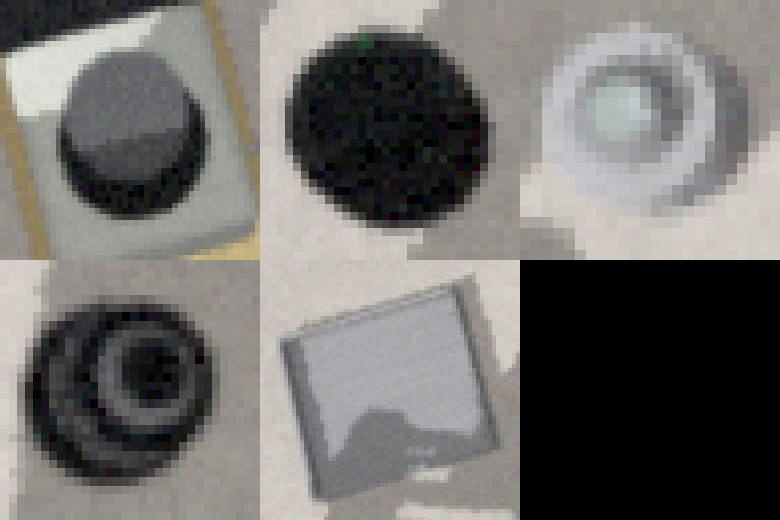

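View pics/m_side.png

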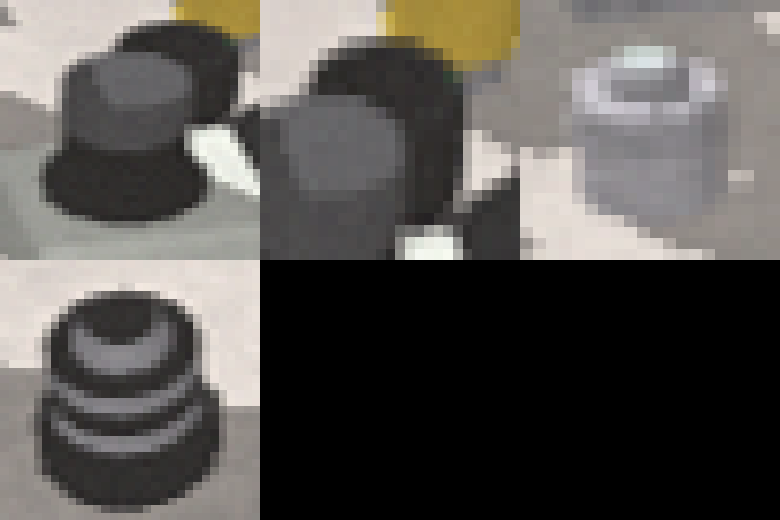

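```bash
cat >> h.py <<'E'
from scipy.optimize import least_squares
def circ(d,uv,z,r,c0=None,half=75):
    P=plane(d,uv,z)[:,:2]; o=d["world_from_camera"][:2,3]; c=P.mean(0) if c0 is None else np.array(c0,float)
    for _ in range(8):
        a=c-o;a=np.arctan2(a[1],a[0]);q=P-c;an=(np.arctan2(q[:,1],q[:,0])-a+np.pi)%(2*np.pi)-np.pi
        rr=np.hypot(*q.T)
        s=(abs(an)<np.radians(half))&(abs(rr-r)<(.012 if _<3 else .004))
        if s.sum()<4:return c,0,0
        f=least_squares(lambda c:np.hypot(*(P[s]-c).T)-r,c,loss="soft_l1",f_scale=.001);c=f.x
    return c,s.sum(),np.abs(np.hypot(*(P[s]-c).T)-r).mean()
def contour(d,box,fn,up=4):
    x0,y0,x1,y1=box
    im=cv2.resize(d["image"][y0:y1,x0:x1].astype(np.float32),None,fx=up,fy=up,interpolation=cv2.INTER_CUBIC)
    m=fn(im).astype(np.uint8)
    cs,_=cv2.findContours(m,cv2.RETR_EXTERNAL,cv2.CHAIN_APPROX_NONE)
    c=max(cs,key=cv2.contourArea).reshape(-1,2).astype(float)
    return (c+.5)/up-.5+[x0,y0]
E
python3 - <<'E'
from h import *
d={n:dict(np.load(f"pics/{n}1.npz")) for n in("side","top")}
g=lambda im:im.mean(2)
for n,p in(("top",(230,170)),("top",(242,195)),("top",(163,181)),("top",(153,210)),("top",(353,231)),("top",(365,240)),("top",(168,240)),("top",(250,172)),("side",(265,172)),("side",(265,180)),("side",(265,190)),("side",(280,170)),("side",(224,180)),("side",(220,285))):
    print(n,p,d[n]["image"][p[1],p[0]])
T=d["top"];S=d["side"]
dark=lambda t:(lambda im:g(im)<t)
print("cam top",circ(T,contour(T,(148,166,180,198),dark(55)),.054,.03))
print("cap top", circ(T,contour(T,(226,164,253,200),lambda im:(g(im)>38)&(g(im)<100)&(abs(im[...,0]-im[...,2])<40)),.154,.026))
print("tube top shoulder",circ(T,contour(T,(338,216,370,246),dark(70)),.05,.023))
print("tube side shoulder",circ(S,contour(S,(205,258,236,292),dark(70)),.05,.023))
print("adp top",circ(T,contour(T,(158,236,180,258),lambda im:g(im)>120),.04,.021))
E
```

```text
top (230, 170) [138 139 135]
top (242, 195) [ 4 13  8]
top (163, 181) [17 19 20]
top (153, 210) [136 134 128]
top (353, 231) [51 50 51]
top (365, 240) [100  98  95]
top (168, 240) [127 125 128]
top (250, 172) [103 106 101]
side (265, 172) [66 66 68]
side (265, 180) [53 51 52]
side (265, 190) [29 28 27]
side (280, 170) [94 90 88]
side (224, 180) [98 96 99]
side (220, 285) [32 32 31]
cam top (array([0.61148615, 0.23198274]), np.int64(108), np.float64(0.000557522298576973))
cap top (array([0.56130603, 0.03239195]), np.int64(113), np.float64(0.0008383089686182016))
tube top shoulder (array([ 0.41377168, -0.24301505]), np.int64(86), np.float64(0.00024595232352459803))
tube side shoulder (array([ 0.41296656, -0.24503221]), np.int64(77), np.float64(0.0004660987020373429))
adp top (array([0.43351022, 0.23992808]), np.int64(92), np.float64(0.0017721869343320473))
```

```bash
python3 - <<'E'
from h import *
d={n:dict(np.load(f"pics/{n}1.npz")) for n in("side","top")}
T=d["top"];S=d["side"]
print("adp hand",plane(T,[(167.7,245.7)],.04))
g=lambda im:im.mean(2)
print("cap side",circ(S,contour(S,(252,160,276,186),lambda im:(g(im)>42)&(g(im)<80)),.154,.026))
# tray
c=contour(T,(70,205,140,285),lambda im:(im[...,2]>=im[...,0]-1)&(g(im)<150))
print(cv2.minAreaRect(c.astype(np.float32)))
cc=cv2.approxPolyDP(c.astype(np.float32).reshape(-1,1,2),6,True).reshape(-1,2);print(cc)
objs={"cap":((.5613,.0324),[(.154,.026),(.13,.025)]),"cam":((.6115,.232),[(.054,.03),(.016,.03)]),"tube":((.4135,-.244),[(.05,.023),(.016,.028),(0,.028)]),"adp":(tuple(plane(T,[(167.7,245.7)],.04)[0,:2]),[(.04,.021),(0,.021),(.05,.009)])}
th=np.linspace(0,2*np.pi,60)
for n in d:
    k=3
    crops={"top":[(140,150,130,110),(325,150,110,100)],"side":[(190,145,130,100),(190,240,130,100)]}[n]
    big=cv2.resize(d[n]["image"][:,:,::-1],None,fx=k,fy=k,interpolation=cv2.INTER_NEAREST)
    for o,(c,L) in objs.items():
        for z,r in L:
            p=proj(d[n],np.c_[c[0]+r*np.cos(th),c[1]+r*np.sin(th),th*0+z])
            cv2.polylines(big,[((p+.5)*k).astype(int)],True,(0,255,0),1)
    cv2.imwrite(f"pics/ov_{n}.png",np.hstack([cv2.resize(big[y*k:(y+100)*k,x*k:(x+w)*k],(400,int(400*100/w))) [:300] for x,y,w,h in crops]) if 0 else big[crops[0][1]*k:crops[0][1]*k+360,crops[0][0]*k:crops[0][0]*k+780])
    if n=="side":cv2.imwrite("pics/ov_side2.png",big[720:900,560:960])
E
```

```text
adp hand [[0.44182964 0.2367641  0.04      ]]
cap side (array([0.56275647, 0.0336812 ]), np.int64(66), np.float64(0.0010849887680623763))
((101.03724670410156, 245.68409729003906), (46.98488998413086, 50.598079681396484), 74.47589111328125)
[[118.375 216.875]
 [ 73.875 231.375]
 [ 83.125 273.625]
 [128.625 259.875]]
```

View pics/ov_top.png

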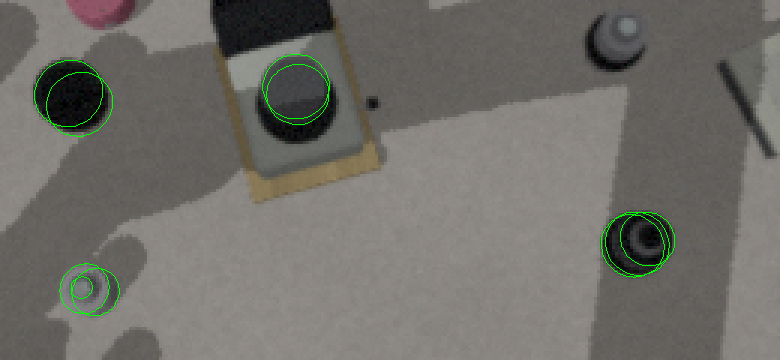

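View pics/ov_side.png

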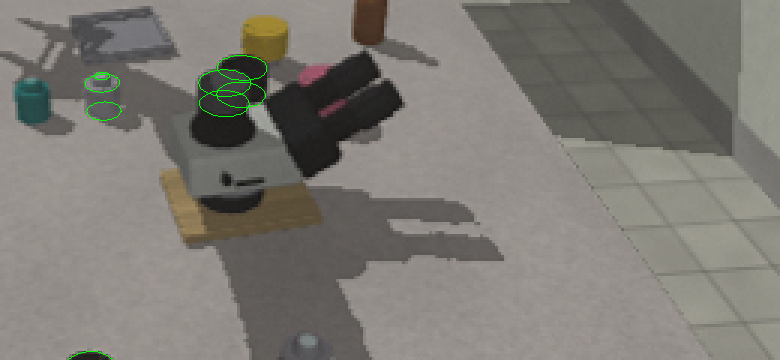

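```bash
python3 - <<'E'
from h import *
d={n:dict(np.load(f"pics/{n}1.npz")) for n in("side","top")}
th=np.linspace(0,2*np.pi,90)
objs={"cap":((.562,.033),[(.154,.026),(.13,.026)]),"cam":((.6115,.232),[(.054,.03),(.016,.03)]),"adp":((.4418,.2368),[(.04,.021),(0,.021),(.05,.009)]),"tube":((.4135,-.244),[(.05,.023),(.016,.028),(0,.028)])}
out=[]
for n in("top","side"):
    for o,(c,L) in objs.items():
        p=proj(d[n],[c[0],c[1],L[0][0]])[0].astype(int);h=20;k=10
        x,y=p-h
        b=cv2.resize(np.clip(d[n]["image"][y:y+40,x:x+40,::-1]*1.5,0,255).astype(np.uint8),None,fx=k,fy=k,interpolation=cv2.INTER_NEAREST)
        for z,r in L:
            q=proj(d[n],np.c_[c[0]+r*np.cos(th),c[1]+r*np.sin(th),th*0+z])
            cv2.polylines(b,[((q-[x,y]+.5)*k).astype(int)],True,(0,255,0),1)
        if o in("cap","adp"): out.append(b)
cv2.imwrite("pics/ov2.png",cv2.resize(np.vstack([np.hstack(out[:2]),np.hstack(out[2:])]),(600,600)))
print(proj(d["top"],[[.4418,.2368,.04],[.562,.033,.154]]))
E
```

```text
[[167.68702489 245.71360727]
 [237.94276696 178.08289961]]
```

View pics/ov2.png

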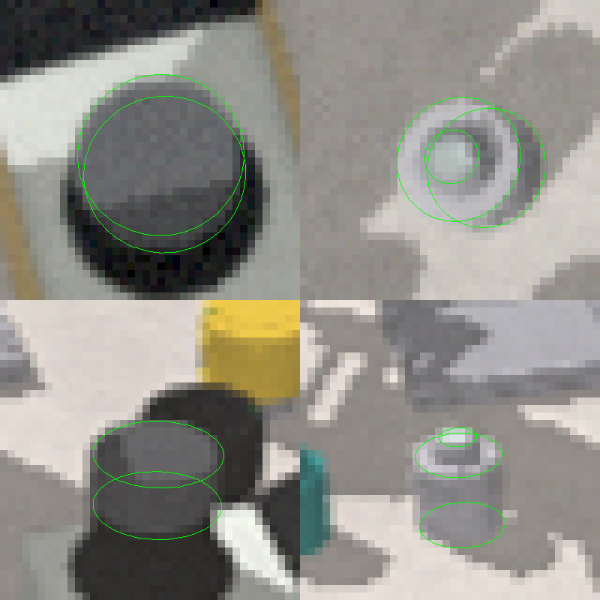

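```bash
python3 - <<'E'
from h import *
d={n:dict(np.load(f"pics/{n}1.npz")) for n in("side","top")}
T=d["top"]
P=plane(T,[(75.5,231.6),(120,216.8),(129.2,259.9),(84.5,274.1)],.015)[:,:2]
print(P.round(3),P.mean(0).round(4),[np.hypot(*(P[i]-P[i-1])).round(3) for i in range(4)])
e=P[0]-P[1]; print(np.degrees(np.arctan2(e[1],e[0])))
# head: plate right edge/ left edges in top full res: edges lines
c=contour(T,(190,140,280,225),lambda im:(im[...,0]-im[...,2]>25))
r=cv2.minAreaRect(c.astype(np.float32));b=cv2.boxPoints(r);P=plane(T,b,.0)[:,:2];print(b,P.round(3),[np.degrees(np.arctan2(*(P[i]-P[i-1])[::-1])).round(1) for i in range(4)])
E
```

```text
[[0.517 0.48 ]
 [0.54  0.362]
 [0.423 0.345]
 [0.404 0.461]] [0.4708 0.4119] [np.float64(0.115), np.float64(0.12), np.float64(0.118), np.float64(0.117)]
100.79193983513771
[[210.14784 165.8356 ]
 [253.23395 154.34598]
 [267.0182  206.03683]
 [223.93207 217.52646]] [[ 0.651  0.108]
 [ 0.667 -0.017]
 [ 0.514 -0.033]
 [ 0.5    0.088]] [np.float64(7.6), np.float64(-82.7), np.float64(-174.0), np.float64(96.8)]
```

```bash
cat >> h.py <<'E'
def go(x,y,z,yaw=99.5):
    from plant import ctrl
    s=ctrl.observe(); M=R.from_rotvec(s["eef_rot"])
    a=np.radians(yaw); xx=np.array([np.cos(a),np.sin(a),0]); yy=np.array([0,0,-1.]); G=R.from_matrix(np.c_[xx,yy,np.cross(xx,yy)])
    dl=M.inv().apply(np.array([x,y,z])-s["eef_pos"]); w=(M.inv()*G).as_rotvec()
    print("t",s["time_s"].__round__(2),"pos",s["eef_pos"].round(4),"F",s["ft_force"].round(1),"w",round(s["width"],4)); print("shift",dl.round(4),"turn",w.round(4))
E
python3 -c "
from h import *
go(.561,.0325,.24)"
```

```text
t 0.2 pos [0.1707 0.6009 0.1829] F [-0.2 -0.9 -1. ] w 0.088
shift [-0.4402 -0.0566 -0.5307] turn [-1.000e-04 -4.426e-01 -1.000e-03]
```

Request:
send_rows(
  increments=[
    {"tx":0,"ty":-0.03,"tz":0,"wx":0,"wy":-0.05,"wz":0,"fingers":-1},
    {"tx":-0.03,"ty":-0.05,"tz":-0.035,"wx":0,"wy":-0.1,"wz":0,"fingers":-1},
    {"tx":-0.44,"ty":-0.0566,"tz":-0.5307,"wx":0,"wy":-0.4426,"wz":0,"fingers":-1},
    {"tx":-0.44,"ty":-0.0566,"tz":-0.5307,"wx":0,"wy":-0.4426,"wz":0,"fingers":-1},
    {"tx":-0.44,"ty":-0.0566,"tz":-0.5307,"wx":0,"wy":-0.4426,"wz":0,"fingers":-1},
    {"tx":-0.44,"ty":-0.0566,"tz":-0.5307,"wx":0,"wy":-0.4426,"wz":0,"fingers":-1},
    {"tx":-0.44,"ty":-0.0566,"tz":-0.5307,"wx":0,"wy":-0.4426,"wz":0,"fingers":-1},
    {"tx":-0.44,"ty":-0.0566,"tz":-0.5307,"wx":0,"wy":-0.4426,"wz":0,"fingers":-1},
    {"tx":-0.44,"ty":-0.0566,"tz":-0.5307,"wx":0,"wy":-0.4426,"wz":0,"fingers":-1},
    {"tx":-0.44,"ty":-0.0566,"tz":-0.5307,"wx":0,"wy":-0.4426,"wz":0,"fingers":-1},
    {"tx":-0.44,"ty":-0.0566,"tz":-0.5307,"wx":0,"wy":-0.4426,"wz":0,"fingers":-1},
    {"tx":-0.44,"ty":-0.0566,"tz":-0.5307,"wx":0,"wy":-0.4426,"wz":0,"fingers":-1},
    {"tx":-0.44,"ty":-0.0566,"tz":-0.5307,"wx":0,"wy":-0.4426,"wz":0,"fingers":-1},
    {"tx":-0.44,"ty":-0.0566,"tz":-0.5307,"wx":0,"wy":-0.4426,"wz":0,"fingers":-1},
    {"tx":-0.44,"ty":-0.0566,"tz":-0.5307,"wx":0,"wy":-0.4426,"wz":0,"fingers":-1},
    {"tx":-0.44,"ty":-0.0566,"tz":-0.5307,"wx":0,"wy":-0.4426,"wz":0,"fingers":-1},
    {"tx":-0.44,"ty":-0.0566,"tz":-0.5307,"wx":0,"wy":-0.4426,"wz":0,"fingers":-1},
    {"tx":-0.44,"ty":-0.0566,"tz":-0.5307,"wx":0,"wy":-0.4426,"wz":0,"fingers":-1},
    {"tx":-0.44,"ty":-0.0566,"tz":-0.5307,"wx":0,"wy":-0.4426,"wz":0,"fingers":-1},
    {"tx":-0.44,"ty":-0.0566,"tz":-0.5307,"wx":0,"wy":-0.4426,"wz":0,"fingers":-1},
  ],
)

```text
time_s: 1.87
eef_pos: [0.5612, 0.0314, 0.2396]
eef_rot: [-1.128, -1.327, 1.329]
ft_force: [0.5, 0.3, 0.3]
width: 0.0876
```

```bash
python3 -c "
from h import *
go(.561,.0325,.133)
d=grab('side','s2');e=grab('top','t2');import cv2
cv2.imwrite('pics/v2.png',np.vstack([cv2.resize(d['image'][60:260,150:400,::-1],(720,576))]))"
```

```text
t 1.87 pos [0.5612 0.0314 0.2396] F [0.5 0.3 0.3] w 0.0876
shift [ 0.0012  0.1066 -0.    ] turn [-0.0009 -0.0033 -0.0004]
```

View pics/v2.png

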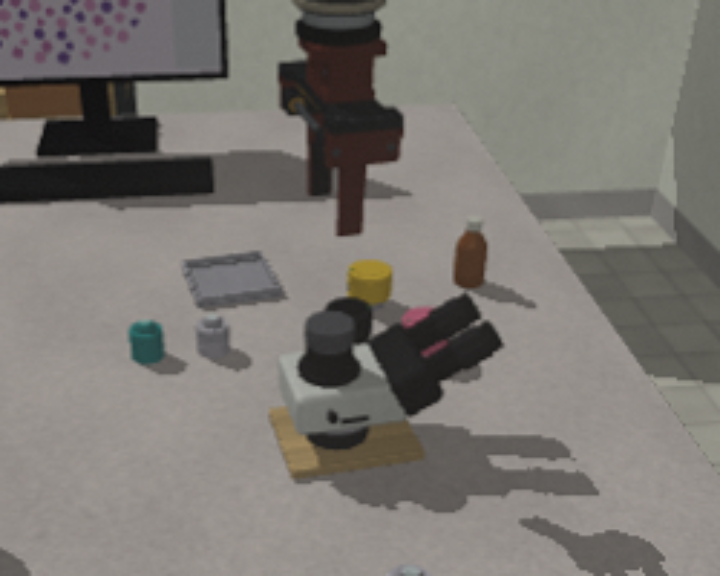

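Request:
send_rows(
  increments=[
    {"tx":0.0006,"ty":0.02,"tz":0,"wx":0,"wy":0,"wz":0,"fingers":-1},
    {"tx":0.0012,"ty":0.05,"tz":0,"wx":0,"wy":0,"wz":0,"fingers":-1},
    {"tx":0.0012,"ty":0.08,"tz":0,"wx":0,"wy":0,"wz":0,"fingers":-1},
    {"tx":0.0012,"ty":0.1,"tz":0,"wx":0,"wy":0,"wz":0,"fingers":-1},
    {"tx":0.0012,"ty":0.1066,"tz":0,"wx":0,"wy":0,"wz":0,"fingers":-1},
    {"tx":0.0012,"ty":0.1066,"tz":0,"wx":0,"wy":0,"wz":0,"fingers":-1},
    {"tx":0.0012,"ty":0.1066,"tz":0,"wx":0,"wy":0,"wz":0,"fingers":-1},
  ],
  force=12,
)

```text
time_s: 2.55
eef_pos: [0.5611, 0.0352, 0.1343]
eef_rot: [-1.126, -1.332, 1.331]
ft_force: [-0.3, -0.1, 0.3]
width: 0.0879
```

Request:
send_rows(
  increments=[
    {"tx":0,"ty":0,"tz":0,"wx":0,"wy":0,"wz":0,"fingers":0},
    {"tx":0,"ty":0,"tz":0,"wx":0,"wy":0,"wz":0,"fingers":1},
    {"tx":0,"ty":0,"tz":0,"wx":0,"wy":0,"wz":0,"fingers":1},
    {"tx":0,"ty":0,"tz":0,"wx":0,"wy":0,"wz":0,"fingers":1},
    {"tx":0,"ty":0,"tz":0,"wx":0,"wy":0,"wz":0,"fingers":1},
    {"tx":0,"ty":0,"tz":0,"wx":0,"wy":0,"wz":0,"fingers":1},
    {"tx":0,"ty":0,"tz":0,"wx":0,"wy":0,"wz":0,"fingers":1},
  ],
  force=12,
)

```text
time_s: 3.13
eef_pos: [0.5609, 0.034, 0.1335]
eef_rot: [-1.126, -1.33, 1.33]
ft_force: [0.2, 0.3, 0.5]
width: 0.0448
```

```bash
python3 -c "
from h import *
go(.561,.0325,.24)
d=grab('side','s3');e=grab('top','t3')
cv2.imwrite('pics/v3.png',np.hstack([cv2.resize(d['image'][110:230,200:330,::-1],(390,360)),cv2.resize(e['image'][110:230,175:305,::-1],(390,360))]))"
```

```text
t 3.13 pos [0.5609 0.034  0.1335] F [0.2 0.3 0.5] w 0.0448
shift [-1.500e-03 -1.065e-01  1.000e-04] turn [ 0.0001 -0.0001 -0.    ]
```

View pics/v3.png

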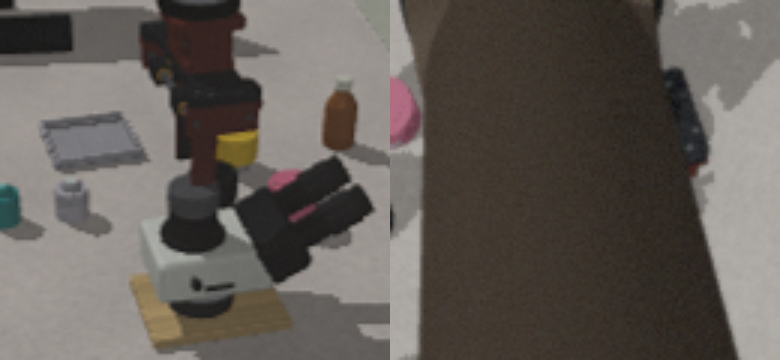

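```bash
python3 -c "
from h import *
d=dict(np.load('pics/s3.npz'))
for P in([.561,.034,.133],[.565,.008,.133],[.557,.06,.133],[.561,.034,.154],[.565,.006,.154]):print(P,proj(d,P))
b=cv2.resize(d['image'][120:200,225:305,::-1],None,fx=7,fy=7,interpolation=cv2.INTER_NEAREST)
cv2.imwrite('pics/v3b.png',np.clip(b*1.6,0,255))"
```

```text
[0.561, 0.034, 0.133] [[264.11949013 177.82934747]]
[0.565, 0.008, 0.133] [[266.61530339 182.33843698]]
[0.557, 0.06, 0.133] [[261.7213739  173.49710182]]
[0.561, 0.034, 0.154] [[264.26027973 171.86495932]]
[0.565, 0.006, 0.154] [[266.88282609 176.65776175]][ WARN:0@0.866] global loadsave.cpp:1063 imwrite_ Unsupported depth image for selected encoder is fallbacked to CV_8U.
```

View pics/v3b.png

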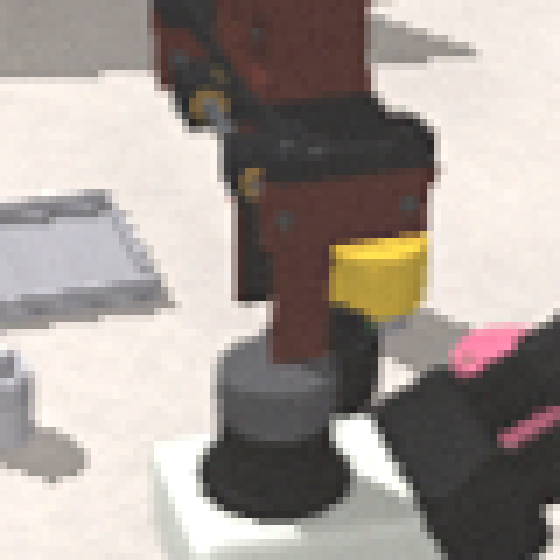

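```bash
python3 -c "
from h import *
from plant import ctrl
s=ctrl.observe();print(s)
d=dict(np.load('pics/s3.npz'))
u=np.array([-.165,.986])
for c,op,z,near,far in(((.5612,.0314),.0876,.2396,(270.5,140.9),(260.4,127)),((.5609,.034),.0448,.1335,(267.9,171.7),(258.8,162.8))):
  for sg,px in((-1,near),(1,far)):
    for e in(0,.0135):
      p=np.array(c)+sg*u*(op/2+e);print(sg,'expected',proj(d,[*p,z]).round(1),'seen',px)
    # z from seen, at that y plane
    o,r=rays(d,[px]);r=r[0];t=(p[1]-o[1])/r[1];print('   pt at y:',(o+r*t).round(3))
"
```

```text
{'time_s': 3.2333, 'joint_pos': array([-0.40474694,  0.3604052 ,  0.33107833,  1.82821694, -0.13890558,
        0.97557575,  1.7211789 ]), 'dq': array([-2.44291354e-03, -6.55749604e-04,  1.14202125e-03, -1.26713148e-04,
        2.44263362e-05,  1.58668563e-03, -7.20930930e-04]), 'tau': array([ 2.72944148e-03, -5.01254368e+01,  4.26640660e+00, -2.63200432e+01,
        3.36791365e-02,  7.28580728e-02, -4.85152632e-04]), 'eef_pos': array([0.56085227, 0.0340658 , 0.1334324 ]), 'eef_rot': array([-1.12617538, -1.33017021,  1.3302314 ]), 'ft_force': array([-0.36421206,  1.0511302 ,  0.14965714]), 'torque': array([ 0.08773646, -0.0231523 ,  0.03520184]), 'width': 0.03671146646388805}
-1 expected [[269.8 153.4]] seen (270.5, 140.9)
-1 expected [[271.3 155.7]] seen (270.5, 140.9)
   pt at y: [ 0.567 -0.025  0.284]
1 expected [[260.7 140. ]] seen (260.4, 127)
1 expected [[259.4 138.1]] seen (260.4, 127)
   pt at y: [0.554 0.088 0.275]
-1 expected [[266.3 181.5]] seen (267.9, 171.7)
-1 expected [[267.7 183.9]] seen (267.9, 171.7)
   pt at y: [ 0.566 -0.001  0.175]
1 expected [[262. 174.]] seen (258.8, 162.8)
1 expected [[260.7 171.8]] seen (258.8, 162.8)
   pt at y: [0.549 0.069 0.166]
```

Request:
send_rows(
  increments=[
    {"tx":0,"ty":0,"tz":0,"wx":0,"wy":0,"wz":0,"fingers":-1},
    {"tx":0,"ty":0,"tz":0,"wx":0,"wy":0,"wz":0,"fingers":-1},
    {"tx":0,"ty":0,"tz":0,"wx":0,"wy":0,"wz":0,"fingers":-1},
    {"tx":0,"ty":0,"tz":0,"wx":0,"wy":0,"wz":0,"fingers":-1},
    {"tx":0,"ty":0,"tz":0,"wx":0,"wy":0,"wz":0,"fingers":-1},
    {"tx":0,"ty":0,"tz":0,"wx":0,"wy":0,"wz":0,"fingers":-1},
    {"tx":0,"ty":0,"tz":0,"wx":0,"wy":0,"wz":0,"fingers":-1},
    {"tx":0,"ty":0,"tz":0,"wx":0,"wy":0,"wz":0,"fingers":-1},
  ],
)

```text
time_s: 3.9
eef_pos: [0.5609, 0.0341, 0.1334]
eef_rot: [-1.126, -1.33, 1.33]
ft_force: [0.0, -0.6, 0.2]
width: 0.0856
```

```bash
python3 -c "
from h import *
go(.561,.0325,.14)
d=grab('side','s4');e=grab('top','t4')
a=cv2.resize(d['image'][110:210,210:310,::-1],(390,390),interpolation=cv2.INTER_NEAREST);b=cv2.resize(e['image'][40:340,130:430,::-1],(390,390))
cv2.imwrite('pics/v4.png',np.clip(np.hstack([a,b])*1.5,0,255).astype(np.uint8))"
```

```text
t 3.9 pos [0.5609 0.0341 0.1334] F [ 0.  -0.6  0.2] w 0.0856
shift [-0.0016 -0.0066  0.0001] turn [-0. -0.  0.]
```

View pics/v4.png

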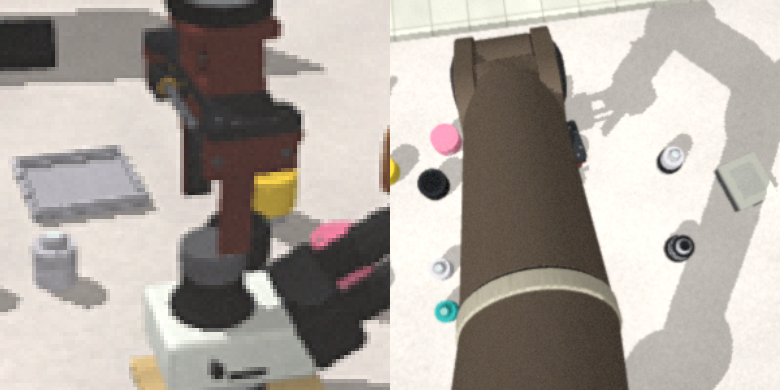

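```bash
python3 -c "
from h import *
d=dict(np.load('pics/t4.npz'))
for z in(.21,.25,.30): print(z,proj(d,[[.575,-.055,z],[.565,-.02,z]]).round(1))
b=cv2.resize(d['image'][115:195,250:330,::-1],None,fx=7,fy=7,interpolation=cv2.INTER_NEAREST)
cv2.imwrite('pics/v4b.png',np.clip(b*2.5,0,255).astype(np.uint8))"
```

```text
0.21 [[275.4 160.2]
 [260.3 166.7]]
0.25 [[276.3 154.3]
 [260.5 161.1]]
0.3 [[277.6 145.9]
 [260.7 153.2]]
```

View pics/v4b.png

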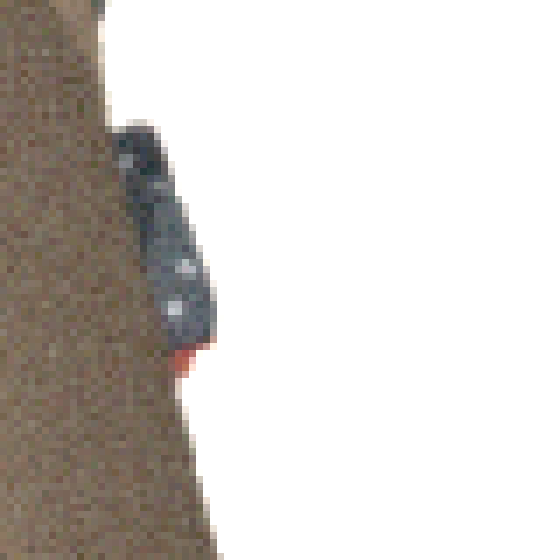

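Request:
send_rows(
  increments=[
    {"tx":-0.0016,"ty":0.01,"tz":0,"wx":0,"wy":0,"wz":0,"fingers":-1},
    {"tx":-0.0016,"ty":0.02,"tz":0,"wx":0,"wy":0,"wz":0,"fingers":-1},
    {"tx":-0.0016,"ty":0.03,"tz":0,"wx":0,"wy":0,"wz":0,"fingers":-1},
    {"tx":-0.0016,"ty":0.03,"tz":0,"wx":0,"wy":0,"wz":0,"fingers":-1},
    {"tx":-0.0016,"ty":0.03,"tz":0,"wx":0,"wy":0,"wz":0,"fingers":-1},
  ],
)

```text
time_s: 4.42
eef_pos: [0.5603, 0.0324, 0.1023]
eef_rot: [-1.125, -1.328, 1.331]
ft_force: [-0.6, 0.6, -0.1]
width: 0.088
```

```bash
python3 -c "
from h import *
go(.561,.0325,.14)
d=grab('side','s5')
a=cv2.resize(d['image'][130:210,225:305,::-1],None,fx=7,fy=7,interpolation=cv2.INTER_NEAREST)
for z in (.1034,.13,.14,.15):print(z,proj(d,[.561+.165*.0565,.0325-.986*.0565,z]))
cv2.imwrite('pics/v5.png',np.clip(a*1.6,0,255).astype(np.uint8))"
```

```text
t 4.42 pos [0.5603 0.0324 0.1023] F [-0.6  0.6 -0.1] w 0.088
shift [-0.     -0.0378 -0.0006] turn [-0.0022 -0.0001 -0.0001]
0.1034 [[269.62941062 196.37719023]]
0.13 [[269.89615686 188.85240676]]
0.14 [[269.99840508 185.96531778]]
0.15 [[270.10175412 183.04561299]]
```

View pics/v5.png

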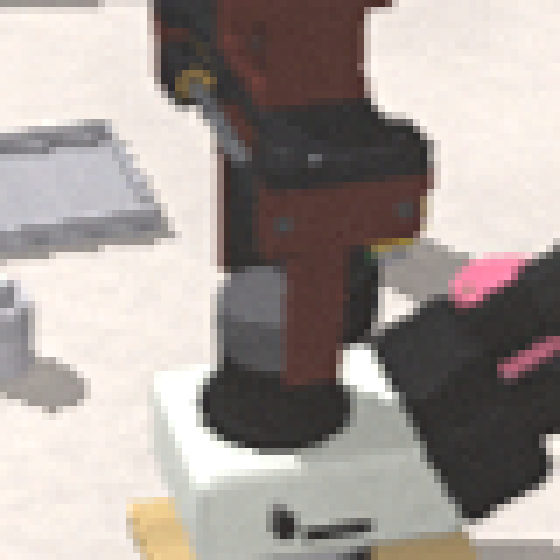

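Request:
send_rows(
  increments=[
    {"tx":0,"ty":0.006,"tz":0,"wx":0,"wy":0,"wz":0,"fingers":-1},
    {"tx":0,"ty":0.01,"tz":0,"wx":0,"wy":0,"wz":0,"fingers":-1},
    {"tx":0,"ty":0.01,"tz":0,"wx":0,"wy":0,"wz":0,"fingers":-1},
    {"tx":0,"ty":0.01,"tz":0,"wx":0,"wy":0,"wz":0,"fingers":1},
    {"tx":0,"ty":0.01,"tz":0,"wx":0,"wy":0,"wz":0,"fingers":1},
    {"tx":0,"ty":0.01,"tz":0,"wx":0,"wy":0,"wz":0,"fingers":1},
    {"tx":0,"ty":0.01,"tz":0,"wx":0,"wy":0,"wz":0,"fingers":1},
    {"tx":0,"ty":0.01,"tz":0,"wx":0,"wy":0,"wz":0,"fingers":1},
    {"tx":0,"ty":0.01,"tz":0,"wx":0,"wy":0,"wz":0,"fingers":1},
    {"tx":0,"ty":0.01,"tz":0,"wx":0,"wy":0,"wz":0,"fingers":1},
    {"tx":0,"ty":0.01,"tz":0,"wx":0,"wy":0,"wz":0,"fingers":1},
  ],
  force=12,
)

```text
time_s: 5.38
eef_pos: [0.5612, 0.033, 0.0936]
eef_rot: [-1.126, -1.331, 1.33]
ft_force: [-0.8, 1.2, 1.5]
width: 0.0523
```

```bash
python3 -c "
from h import *
go(.561,.0325,.19)
d=grab('side','s6')
a=cv2.resize(d['image'][130:210,225:305,::-1],None,fx=7,fy=7,interpolation=cv2.INTER_NEAREST)
cv2.imwrite('pics/v6.png',np.clip(a*1.6,0,255).astype(np.uint8))"
```

```text
t 5.38 pos [0.5612 0.033  0.0936] F [-0.8  1.2  1.5] w 0.0523
shift [-0.0004 -0.0964  0.0003] turn [0.0003 0.0003 0.0005]
```

View pics/v6.png

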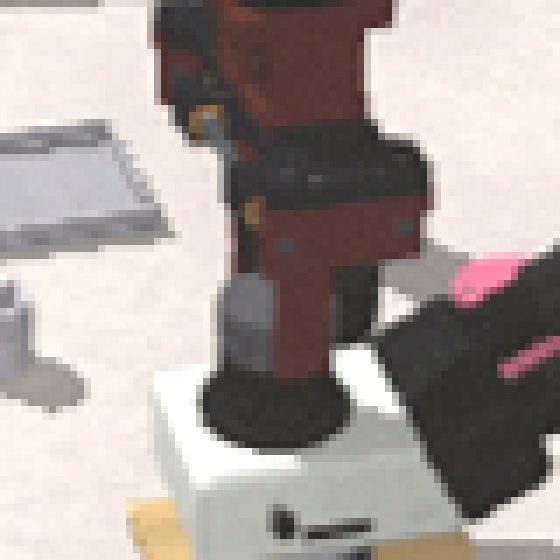

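Request:
send_rows(
  increments=[
    {"tx":0,"ty":-0.015,"tz":0,"wx":0,"wy":0,"wz":0,"fingers":1},
    {"tx":0,"ty":-0.045,"tz":0,"wx":0,"wy":0,"wz":0,"fingers":1},
    {"tx":0,"ty":-0.08,"tz":0,"wx":0,"wy":0,"wz":0,"fingers":1},
    {"tx":0,"ty":-0.08,"tz":0,"wx":0,"wy":0,"wz":0,"fingers":1},
  ],
)

```text
time_s: 5.77
eef_pos: [0.5646, 0.0321, 0.1794]
eef_rot: [-1.133, -1.337, 1.325]
ft_force: [0.4, 0.6, 0.0]
width: 0.0522
```

```bash
python3 -c "
from h import *
go(.471,.412,.10)
d=grab('side','s7')
a=cv2.resize(d['image'][110:210,205:305,::-1],None,fx=5.5,fy=5.5,interpolation=cv2.INTER_NEAREST)
cv2.imwrite('pics/v7.png',np.clip(a*1.6,0,255).astype(np.uint8))"
```

```text
t 5.77 pos [0.5646 0.0321 0.1794] F [0.4 0.6 0. ] w 0.0522
shift [0.3902 0.079  0.0306] turn [ 0.0087 -0.0008 -0.0003]
```

View pics/v7.png

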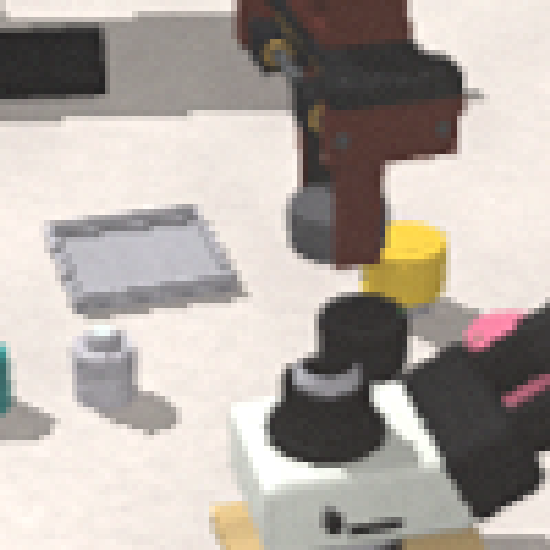

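Request:
send_rows(
  increments=[
    {"tx":0.03,"ty":0,"tz":0.0,"wx":0,"wy":0,"wz":0,"fingers":1},
    {"tx":0.07,"ty":0,"tz":0.005,"wx":0,"wy":0,"wz":0,"fingers":1},
    {"tx":0.11,"ty":0,"tz":0.01,"wx":0,"wy":0,"wz":0,"fingers":1},
    {"tx":0.15,"ty":0.0,"tz":0.015,"wx":0,"wy":0,"wz":0,"fingers":1},
    {"tx":0.19,"ty":0.0,"tz":0.02,"wx":0,"wy":0,"wz":0,"fingers":1},
    {"tx":0.23,"ty":0.0,"tz":0.025,"wx":0,"wy":0,"wz":0,"fingers":1},
    {"tx":0.27,"ty":0.01,"tz":0.03,"wx":0,"wy":0,"wz":0,"fingers":1},
    {"tx":0.31,"ty":0.03,"tz":0.03,"wx":0,"wy":0,"wz":0,"fingers":1},
    {"tx":0.35,"ty":0.05,"tz":0.03,"wx":0,"wy":0,"wz":0,"fingers":1},
    {"tx":0.38,"ty":0.07,"tz":0.03,"wx":0,"wy":0,"wz":0,"fingers":1},
    {"tx":0.39,"ty":0.1,"tz":0.03,"wx":0,"wy":0,"wz":0,"fingers":1},
    {"tx":0.39,"ty":0.12,"tz":0.03,"wx":0,"wy":0,"wz":0,"fingers":1},
    {"tx":0.39,"ty":0.12,"tz":0.03,"wx":0,"wy":0,"wz":0,"fingers":1},
    {"tx":0.39,"ty":0.12,"tz":0.03,"wx":0,"wy":0,"wz":0,"fingers":1},
  ],
)

```text
time_s: 6.98
eef_pos: [0.4664, 0.4107, 0.0518]
eef_rot: [-1.127, -1.327, 1.334]
ft_force: [-0.0, -0.4, 0.3]
width: 0.0522
```

```bash
python3 -c "
from h import *
go(.471,.412,-.031)
d=grab('side','s8');e=grab('top','t8')
a=cv2.resize(d['image'][90:190,190:290,::-1],(390,390),interpolation=cv2.INTER_NEAREST)
b=cv2.resize(e['image'][180:300,50:170,::-1],(390,390),interpolation=cv2.INTER_NEAREST)
cv2.imwrite('pics/v8.png',np.clip(np.hstack([a,b])*1.6,0,255).astype(np.uint8))"
```

```text
t 6.98 pos [0.4664 0.4107 0.0518] F [-0.  -0.4  0.3] w 0.0522
shift [ 0.0007  0.0828 -0.005 ] turn [-0.0028 -0.0002 -0.0029]
```

View pics/v8.png

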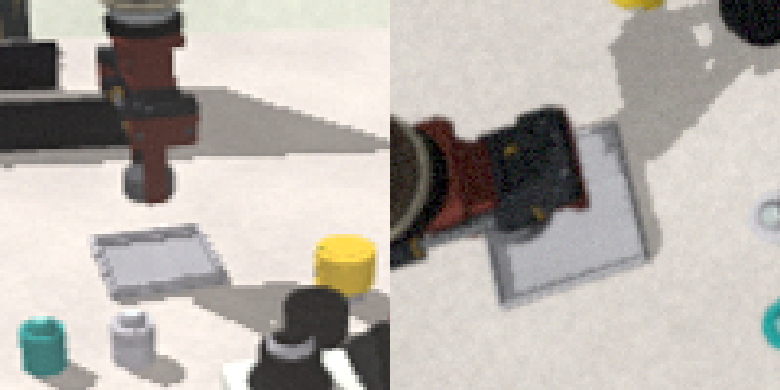

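```bash
python3 -c "
from h import *
d=dict(np.load('pics/s8.npz'));e=dict(np.load('pics/t8.npz'))
print(proj(d,[[.4664,.4107,.088],[.4664,.4107,.112],[.471,.412,.004]]))
print('seen cap', 190+148/3.9, 90+183/3.9)
# tray rim corners seen from side
P=plane(d,np.array([[92,237],[200,226],[229,278],[113,297]])/3.9+[190,90],.013);print(P.round(3),P.mean(0))
"
```

```text
[[227.71867458 139.15183294]
 [227.48344502 133.58360733]
 [229.61167745 157.61388443]]
seen cap 227.94871794871796 136.92307692307693
[[0.406 0.463 0.013]
 [0.524 0.476 0.013]
 [0.545 0.357 0.013]
 [0.426 0.33  0.013]] [0.47532003 0.4064627  0.013     ]
```

Request:
send_rows(
  increments=[
    {"tx":0.0,"ty":0.02,"tz":-0.002,"wx":0,"wy":0,"wz":0,"fingers":1},
    {"tx":0.0,"ty":0.045,"tz":-0.005,"wx":0,"wy":0,"wz":0,"fingers":1},
    {"tx":0,"ty":0.065,"tz":-0.005,"wx":0,"wy":0,"wz":0,"fingers":1},
    {"tx":0,"ty":0.074,"tz":-0.005,"wx":0,"wy":0,"wz":0,"fingers":1},
    {"tx":0,"ty":0.078,"tz":-0.005,"wx":0,"wy":0,"wz":0,"fingers":1},
    {"tx":0,"ty":0.08,"tz":-0.005,"wx":0,"wy":0,"wz":0,"fingers":1},
    {"tx":0,"ty":0.08,"tz":-0.005,"wx":0,"wy":0,"wz":0,"fingers":1},
  ],
)

```text
time_s: 7.67
eef_pos: [0.4729, 0.4134, -0.0254]
eef_rot: [-1.126, -1.331, 1.329]
ft_force: [0.3, -0.6, 0.4]
width: 0.0522
```

```bash
python3 -c "
from h import *
go(.471,.412,-.032)
d=grab('side','s9')
a=cv2.resize(d['image'][110:190,190:270,::-1],None,fx=6,fy=6,interpolation=cv2.INTER_NEAREST)
cv2.imwrite('pics/v9.png',np.clip(a*1.6,0,255).astype(np.uint8))"
```

```text
t 7.67 pos [ 0.4729  0.4134 -0.0254] F [ 0.3 -0.6  0.4] w 0.0522
shift [-0.0011  0.0066  0.0021] turn [ 0.0013 -0.0004  0.001 ]
```

View pics/v9.png

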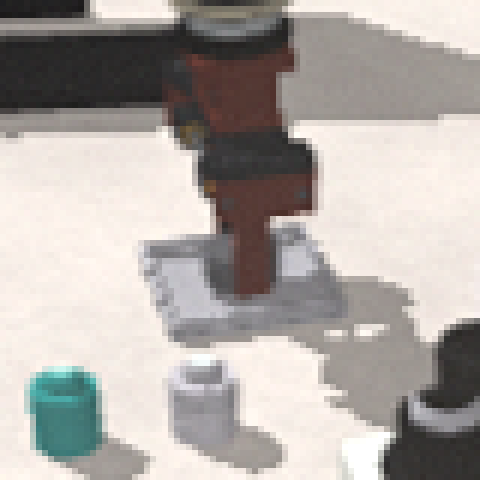

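Request:
send_rows(
  increments=[
    {"tx":-0.001,"ty":0.003,"tz":0.001,"wx":0,"wy":0,"wz":0,"fingers":1},
    {"tx":-0.001,"ty":0.005,"tz":0.001,"wx":0,"wy":0,"wz":0,"fingers":1},
    {"tx":-0.001,"ty":0.005,"tz":0.001,"wx":0,"wy":0,"wz":0,"fingers":1},
  ],
)

```text
time_s: 7.97
eef_pos: [0.4712, 0.4119, -0.0314]
eef_rot: [-1.126, -1.331, 1.33]
ft_force: [0.5, -0.4, -0.8]
width: 0.0519
```

Request:
send_rows(
  increments=[
    {"tx":0,"ty":0.0015,"tz":0,"wx":0,"wy":0,"wz":0,"fingers":1},
    {"tx":0,"ty":0.002,"tz":0,"wx":0,"wy":0,"wz":0,"fingers":1},
    {"tx":0,"ty":0.002,"tz":0,"wx":0,"wy":0,"wz":0,"fingers":1},
  ],
)

```text
time_s: 8.22
eef_pos: [0.4715, 0.4122, -0.0326]
eef_rot: [-1.126, -1.331, 1.33]
ft_force: [-1.5, -1.3, 6.4]
width: 0.0524
```

Request:
send_rows(
  increments=[
    {"tx":0,"ty":-0.0005,"tz":0,"wx":0,"wy":0,"wz":0,"fingers":-0.2},
    {"tx":0,"ty":-0.001,"tz":0,"wx":0,"wy":0,"wz":0,"fingers":-0.48},
    {"tx":0,"ty":-0.001,"tz":0,"wx":0,"wy":0,"wz":0,"fingers":-0.48},
    {"tx":0,"ty":-0.001,"tz":0,"wx":0,"wy":0,"wz":0,"fingers":-0.48},
    {"tx":0,"ty":-0.001,"tz":0,"wx":0,"wy":0,"wz":0,"fingers":-0.48},
    {"tx":0,"ty":-0.015,"tz":0,"wx":0,"wy":0,"wz":0,"fingers":-0.48},
    {"tx":0,"ty":-0.04,"tz":0,"wx":0,"wy":0,"wz":0,"fingers":-0.48},
    {"tx":0,"ty":-0.08,"tz":0,"wx":0,"wy":0,"wz":0,"fingers":-1},
    {"tx":0,"ty":-0.12,"tz":0,"wx":0,"wy":0,"wz":0,"fingers":-1},
    {"tx":0,"ty":-0.15,"tz":0,"wx":0,"wy":0,"wz":0,"fingers":-1},
    {"tx":0,"ty":-0.15,"tz":0,"wx":0,"wy":0,"wz":0,"fingers":-1},
  ],
)

```text
time_s: 9.13
eef_pos: [0.4746, 0.4146, 0.1247]
eef_rot: [-1.127, -1.34, 1.32]
ft_force: [0.1, 0.4, 0.9]
width: 0.0869
```

```bash
python3 -c "
from h import *
go(.4135,-.244,.13)
d=grab('side','s10');e=grab('top','t10')
a=cv2.resize(d['image'][110:210,190:290,::-1],(390,390),interpolation=cv2.INTER_NEAREST)
b=cv2.resize(e['image'][150:200,215:265,::-1],(390,390),interpolation=cv2.INTER_NEAREST)
cv2.imwrite('pics/v10.png',np.clip(np.hstack([a,b])*1.6,0,255).astype(np.uint8))"
```

```text
t 9.13 pos [0.4746 0.4146 0.1247] F [0.1 0.4 0.9] w 0.0869
shift [-0.6395 -0.0112  0.1686] turn [ 0.0092 -0.0005  0.0068]
```

View pics/v10.png

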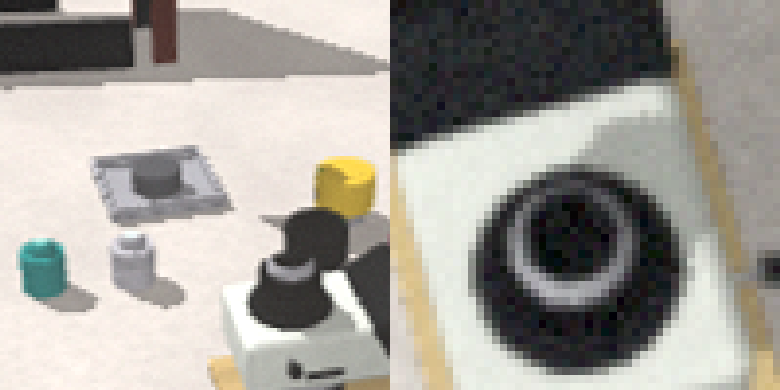

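```bash
python3 -c "
from h import *
e=dict(np.load('pics/t10.npz'));d=dict(np.load('pics/s10.npz'))
print(plane(e,[(237.8,179.1)],.14))
g=lambda im:im.mean(2)
print('flange neck?')
c=contour(d,(254,172,276,186),lambda im:g(im)>55);print(len(c))
a=cv2.resize(d['image'][165:200,245:285,::-1],None,fx=14,fy=14,interpolation=cv2.INTER_NEAREST)
P=np.array([.560,.033,0]);th=np.linspace(0,6.28,60)
for z,r in((.14,.015),(.135,.019),(.13,.019),(.13,.025)):
  q=proj(d,np.c_[P[0]+r*np.cos(th),P[1]+r*np.sin(th),th*0+z]);cv2.polylines(a,[((q-[245,165]+.5)*14).astype(int)],True,(0,255,0),1)
b=cv2.resize(e['image'][155:200,220:260,::-1],None,fx=11,fy=11,interpolation=cv2.INTER_NEAREST)
for z,r in((.14,.015),(.135,.019),(.13,.025)):
  q=proj(e,np.c_[P[0]+r*np.cos(th),P[1]+r*np.sin(th),th*0+z]);cv2.polylines(b,[((q-[220,155]+.5)*11).astype(int)],True,(0,255,0),1)
cv2.imwrite('pics/v11.png',cv2.resize(np.clip(a*1.5,0,255).astype(np.uint8),(480,420)));cv2.imwrite('pics/v11b.png',np.clip(b*1.5,0,255).astype(np.uint8))"
```

```text
[[0.56342766 0.03390593 0.14      ]]
flange neck?
263
```

View pics/v11.png

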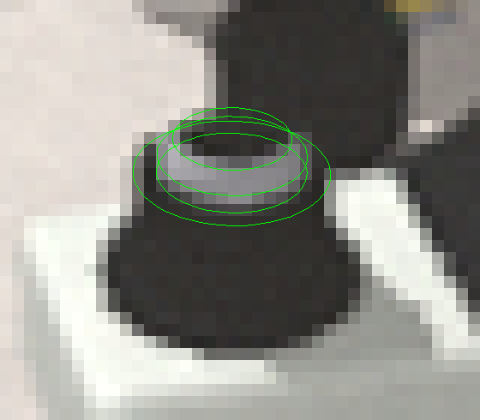

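View pics/v11b.png

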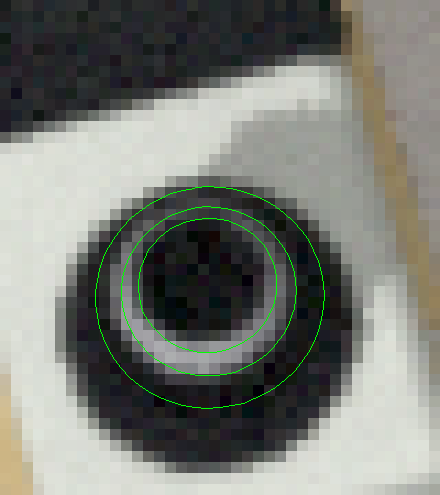

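Request:
send_rows(
  increments=[
    {"tx":-0.03,"ty":-0.01,"tz":0.008,"wx":0,"wy":0,"wz":0,"fingers":-1},
    {"tx":-0.07,"ty":-0.02,"tz":0.02,"wx":0,"wy":0,"wz":0,"fingers":-1},
    {"tx":-0.11,"ty":-0.03,"tz":0.03,"wx":0,"wy":0,"wz":0,"fingers":-1},
    {"tx":-0.15,"ty":-0.03,"tz":0.04,"wx":0,"wy":0,"wz":0,"fingers":-1},
    {"tx":-0.19,"ty":-0.03,"tz":0.05,"wx":0,"wy":0,"wz":0,"fingers":-1},
    {"tx":-0.23,"ty":-0.03,"tz":0.06,"wx":0,"wy":0,"wz":0,"fingers":-1},
    {"tx":-0.27,"ty":-0.03,"tz":0.07,"wx":0,"wy":0,"wz":0,"fingers":-1},
    {"tx":-0.31,"ty":-0.03,"tz":0.08,"wx":0,"wy":0,"wz":0,"fingers":-1},
    {"tx":-0.35,"ty":-0.03,"tz":0.09,"wx":0,"wy":0,"wz":0,"fingers":-1},
    {"tx":-0.39,"ty":-0.03,"tz":0.1,"wx":0,"wy":0,"wz":0,"fingers":-1},
    {"tx":-0.43,"ty":-0.03,"tz":0.11,"wx":0,"wy":0,"wz":0,"fingers":-1},
    {"tx":-0.47,"ty":-0.03,"tz":0.12,"wx":0,"wy":0,"wz":0,"fingers":-1},
    {"tx":-0.51,"ty":-0.03,"tz":0.13,"wx":0,"wy":0,"wz":0,"fingers":-1},
    {"tx":-0.55,"ty":-0.02,"tz":0.14,"wx":0,"wy":0,"wz":0,"fingers":-1},
    {"tx":-0.59,"ty":0,"tz":0.15,"wx":0,"wy":0,"wz":0,"fingers":-1},
    {"tx":-0.63,"ty":0.03,"tz":0.165,"wx":0,"wy":0,"wz":0,"fingers":-1},
    {"tx":-0.638,"ty":0.05,"tz":0.165,"wx":0,"wy":0,"wz":0,"fingers":-1},
    {"tx":-0.638,"ty":0.05,"tz":0.165,"wx":0,"wy":0,"wz":0,"fingers":-1},
    {"tx":-0.638,"ty":0.05,"tz":0.165,"wx":0,"wy":0,"wz":0,"fingers":-1},
    {"tx":-0.638,"ty":0.05,"tz":0.165,"wx":0,"wy":0,"wz":0,"fingers":-1},
  ],
)

```text
time_s: 10.9
eef_pos: [0.4134, -0.2436, 0.0662]
eef_rot: [-1.124, -1.329, 1.33]
ft_force: [1.0, 0.0, 0.8]
width: 0.0879
```

```bash
python3 -c "
from h import *
go(.4135,-.244,-.016)
d=grab('side','s12')
a=cv2.resize(d['image'][190:300,165:275,::-1],None,fx=5,fy=5,interpolation=cv2.INTER_NEAREST)
cv2.imwrite('pics/v12.png',np.clip(a*1.6,0,255).astype(np.uint8))"
```

```text
t 10.9 pos [ 0.4134 -0.2436  0.0662] F [1.  0.  0.8] w 0.0879
shift [-0.0005  0.0822 -0.0002] turn [-0.0016  0.0001  0.0011]
```

View pics/v12.png

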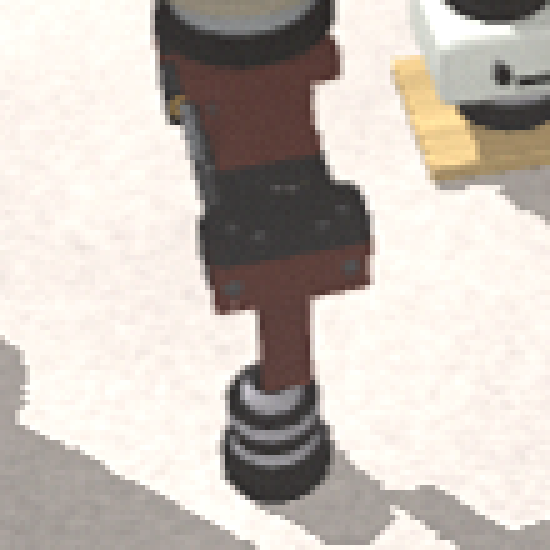

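```bash
python3 -c "
from h import *
d=dict(np.load('pics/s12.npz'))
o,r=rays(d,[(222.3,267.1)]);r=r[0]
for off in(.044,.0575):
  y=-.2436-off*.986;print((o+r*(y-o[1])/r[1]).round(4))
"
```

```text
[ 0.4219 -0.287   0.0985]
[ 0.4221 -0.3003  0.1123]
```

Request:
send_rows(
  increments=[
    {"tx":0,"ty":0.02,"tz":0,"wx":0,"wy":0,"wz":0,"fingers":-1},
    {"tx":0,"ty":0.05,"tz":0,"wx":0,"wy":0,"wz":0,"fingers":-1},
    {"tx":0,"ty":0.075,"tz":0,"wx":0,"wy":0,"wz":0,"fingers":-1},
    {"tx":0,"ty":0.087,"tz":0,"wx":0,"wy":0,"wz":0,"fingers":-1},
    {"tx":0,"ty":0.091,"tz":0,"wx":0,"wy":0,"wz":0,"fingers":-1},
    {"tx":0,"ty":0.093,"tz":0,"wx":0,"wy":0,"wz":0,"fingers":-1},
    {"tx":0,"ty":0.095,"tz":0,"wx":0,"wy":0,"wz":0,"fingers":-1},
    {"tx":0,"ty":0.095,"tz":0,"wx":0,"wy":0,"wz":0,"fingers":-1},
  ],
)

```text
time_s: 11.62
eef_pos: [0.4149, -0.2444, -0.0276]
eef_rot: [-1.127, -1.332, 1.331]
ft_force: [-0.2, -0.1, -0.9]
width: 0.0876
```

Request:
send_rows(
  increments=[
    {"tx":0,"ty":0.001,"tz":0,"wx":0,"wy":0,"wz":0,"fingers":-1},
    {"tx":0,"ty":0.002,"tz":0,"wx":0,"wy":0,"wz":0,"fingers":-1},
    {"tx":0,"ty":0.003,"tz":0,"wx":0,"wy":0,"wz":0,"fingers":-1},
    {"tx":0,"ty":0.003,"tz":0,"wx":0,"wy":0,"wz":0,"fingers":-1},
  ],
)

```text
time_s: 11.95
eef_pos: [0.414, -0.2446, -0.0314]
eef_rot: [-1.126, -1.331, 1.33]
ft_force: [-0.2, 0.4, -0.3]
width: 0.0875
```

Request:
send_rows(
  increments=[
    {"tx":0,"ty":0.0015,"tz":0,"wx":0,"wy":0,"wz":0,"fingers":-1},
    {"tx":0,"ty":0.003,"tz":0,"wx":0,"wy":0,"wz":0,"fingers":-1},
    {"tx":0,"ty":0.003,"tz":0,"wx":0,"wy":0,"wz":0,"fingers":-1},
    {"tx":0,"ty":0.003,"tz":0,"wx":0,"wy":0,"wz":0,"fingers":-1},
  ],
)

```text
time_s: 12.28
eef_pos: [0.4137, -0.2446, -0.0347]
eef_rot: [-1.126, -1.33, 1.33]
ft_force: [-0.0, 0.7, -0.4]
width: 0.0879
```

Request:
send_rows(
  increments=[
    {"tx":0,"ty":0.0015,"tz":0,"wx":0,"wy":0,"wz":0,"fingers":-1},
    {"tx":0,"ty":0.003,"tz":0,"wx":0,"wy":0,"wz":0,"fingers":-1},
    {"tx":0,"ty":0.003,"tz":0,"wx":0,"wy":0,"wz":0,"fingers":-1},
    {"tx":0,"ty":0.003,"tz":0,"wx":0,"wy":0,"wz":0,"fingers":-1},
  ],
)

```text
time_s: 12.62
eef_pos: [0.4138, -0.2445, -0.0377]
eef_rot: [-1.126, -1.33, 1.33]
ft_force: [1.3, -0.4, 0.8]
width: 0.0879
```

Request:
send_rows(
  increments=[
    {"tx":0,"ty":0.001,"tz":0,"wx":0,"wy":0,"wz":0,"fingers":-1},
    {"tx":0,"ty":0.002,"tz":0,"wx":0,"wy":0,"wz":0,"fingers":-1},
    {"tx":0,"ty":0.002,"tz":0,"wx":0,"wy":0,"wz":0,"fingers":-1},
    {"tx":0,"ty":0.002,"tz":0,"wx":0,"wy":0,"wz":0,"fingers":-1},
  ],
)

```text
time_s: 12.95
eef_pos: [0.414, -0.2446, -0.0388]
eef_rot: [-1.127, -1.331, 1.33]
ft_force: [-2.2, 1.8, 12.1]
width: 0.0876
```

Request:
send_rows(
  increments=[
    {"tx":0,"ty":0.001,"tz":0,"wx":0,"wy":0,"wz":0,"fingers":-1},
    {"tx":0,"ty":0.002,"tz":0,"wx":0,"wy":0,"wz":0,"fingers":-1},
    {"tx":0,"ty":0.002,"tz":0,"wx":0,"wy":0,"wz":0,"fingers":-1},
    {"tx":0,"ty":0.002,"tz":0,"wx":0,"wy":0,"wz":0,"fingers":-1},
  ],
)

```text
time_s: 13.28
eef_pos: [0.4141, -0.2446, -0.0391]
eef_rot: [-1.127, -1.332, 1.328]
ft_force: [-10.0, 6.4, 43.5]
width: 0.0878
```

Request:
send_rows(
  increments=[
    {"tx":0,"ty":-0.01,"tz":0,"wx":0,"wy":0,"wz":0,"fingers":-1},
    {"tx":0,"ty":-0.022,"tz":0,"wx":0,"wy":0,"wz":0,"fingers":-1},
    {"tx":0,"ty":-0.022,"tz":0,"wx":0,"wy":0,"wz":0,"fingers":-1},
    {"tx":0,"ty":-0.022,"tz":0,"wx":0,"wy":0,"wz":0,"fingers":-1},
  ],
)

```text
time_s: 13.62
eef_pos: [0.4145, -0.2447, -0.0193]
eef_rot: [-1.127, -1.331, 1.33]
ft_force: [-0.3, 0.3, -0.8]
width: 0.0877
```

```bash
python3 -c "
from h import *
go(.4135,-.2440,-.0195)
d=grab('side','s13')
a=cv2.resize(d['image'][220:310,175:265,::-1],None,fx=6,fy=6,interpolation=cv2.INTER_NEAREST)
cv2.imwrite('pics/v13.png',np.clip(a*1.6,0,255).astype(np.uint8))"
```

```text
t 13.62 pos [ 0.4145 -0.2447 -0.0193] F [-0.3  0.3 -0.8] w 0.0877
shift [0.0008 0.0002 0.0008] turn [ 0.0013  0.0003 -0.0006]
```

View pics/v13.png

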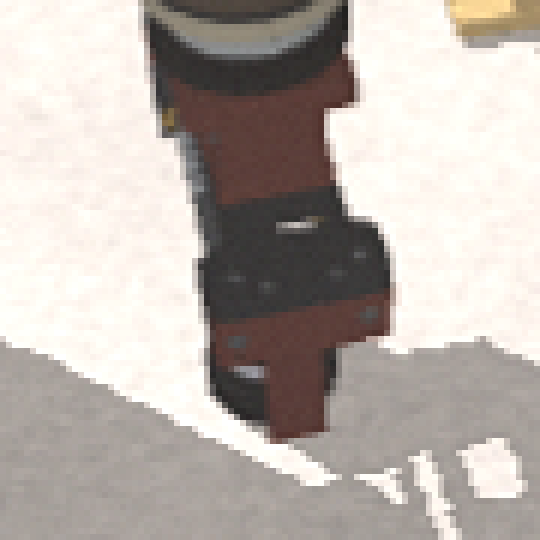

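Request:
send_rows(
  increments=[
    {"tx":0.0005,"ty":0,"tz":0.0005,"wx":0,"wy":0,"wz":0,"fingers":1},
    {"tx":0.0005,"ty":0,"tz":0.0005,"wx":0,"wy":0,"wz":0,"fingers":1},
    {"tx":0.0005,"ty":0,"tz":0.0005,"wx":0,"wy":0,"wz":0,"fingers":1},
    {"tx":0.0005,"ty":0,"tz":0.0005,"wx":0,"wy":0,"wz":0,"fingers":1},
    {"tx":0.0005,"ty":0,"tz":0.0005,"wx":0,"wy":0,"wz":0,"fingers":1},
    {"tx":0.0005,"ty":0,"tz":0.0005,"wx":0,"wy":0,"wz":0,"fingers":1},
    {"tx":0.0005,"ty":0,"tz":0.0005,"wx":0,"wy":0,"wz":0,"fingers":1},
    {"tx":0.0005,"ty":0,"tz":0.0005,"wx":0,"wy":0,"wz":0,"fingers":1},
    {"tx":0.0005,"ty":0,"tz":0.0005,"wx":0,"wy":0,"wz":0,"fingers":1},
  ],
  force=35,
)

```text
time_s: 14.42
eef_pos: [0.4132, -0.2441, -0.0197]
eef_rot: [-1.126, -1.33, 1.33]
ft_force: [0.8, -0.3, -2.7]
width: 0.0456
```

Request:
send_rows(
  increments=[
    {"tx":0,"ty":-0.01,"tz":0,"wx":0,"wy":0,"wz":0,"fingers":1},
    {"tx":0,"ty":-0.04,"tz":0,"wx":0,"wy":0,"wz":0,"fingers":1},
    {"tx":0,"ty":-0.08,"tz":0,"wx":0,"wy":0,"wz":0,"fingers":1},
    {"tx":0,"ty":-0.12,"tz":0,"wx":0,"wy":0,"wz":0,"fingers":1},
    {"tx":0,"ty":-0.16,"tz":0,"wx":0,"wy":0,"wz":0,"fingers":1},
    {"tx":0,"ty":-0.19,"tz":0,"wx":0,"wy":0,"wz":0,"fingers":1},
    {"tx":0,"ty":-0.19,"tz":0,"wx":0,"wy":0,"wz":0,"fingers":1},
    {"tx":0,"ty":-0.19,"tz":0,"wx":0,"wy":0,"wz":0,"fingers":1},
  ],
)

```text
time_s: 15.08
eef_pos: [0.4142, -0.2444, 0.1723]
eef_rot: [-1.13, -1.333, 1.329]
ft_force: [0.8, 0.2, -1.9]
width: 0.046
```

```bash
python3 -c "
from h import *
go(.561,.033,.17)"
```

```text
t 15.08 pos [ 0.4142 -0.2444  0.1723] F [ 0.8  0.2 -1.9] w 0.046
shift [ 0.2493  0.0028 -0.1907] turn [ 0.004   0.0002 -0.001 ]
```

Request:
send_rows(
  increments=[
    {"tx":0.02,"ty":0,"tz":-0.015,"wx":0,"wy":0,"wz":0,"fingers":1},
    {"tx":0.05,"ty":0,"tz":-0.04,"wx":0,"wy":0,"wz":0,"fingers":1},
    {"tx":0.08,"ty":0,"tz":-0.062,"wx":0,"wy":0,"wz":0,"fingers":1},
    {"tx":0.11,"ty":0,"tz":-0.085,"wx":0,"wy":0,"wz":0,"fingers":1},
    {"tx":0.14,"ty":0,"tz":-0.108,"wx":0,"wy":0,"wz":0,"fingers":1},
    {"tx":0.17,"ty":0,"tz":-0.13,"wx":0,"wy":0,"wz":0,"fingers":1},
    {"tx":0.2,"ty":0,"tz":-0.153,"wx":0,"wy":0,"wz":0,"fingers":1},
    {"tx":0.225,"ty":0,"tz":-0.172,"wx":0,"wy":0,"wz":0,"fingers":1},
    {"tx":0.24,"ty":0,"tz":-0.184,"wx":0,"wy":0,"wz":0,"fingers":1},
    {"tx":0.249,"ty":0,"tz":-0.191,"wx":0,"wy":0,"wz":0,"fingers":1},
    {"tx":0.249,"ty":0,"tz":-0.191,"wx":0,"wy":0,"wz":0,"fingers":1},
    {"tx":0.249,"ty":0,"tz":-0.191,"wx":0,"wy":0,"wz":0,"fingers":1},
    {"tx":0.249,"ty":0,"tz":-0.191,"wx":0,"wy":0,"wz":0,"fingers":1},
  ],
)

```text
time_s: 16.17
eef_pos: [0.5596, 0.0307, 0.1699]
eef_rot: [-1.127, -1.327, 1.33]
ft_force: [-0.1, -0.1, -1.8]
width: 0.0456
```

```bash
python3 -c "
from h import *
go(.561,.033,.125)
d=grab('side','s14')
a=cv2.resize(d['image'][120:200,225:305,::-1],None,fx=7,fy=7,interpolation=cv2.INTER_NEAREST)
cv2.imwrite('pics/v14.png',np.clip(a*1.6,0,255).astype(np.uint8))"
```

```text
t 16.17 pos [0.5596 0.0307 0.1699] F [-0.1 -0.1 -1.8] w 0.0456
shift [ 0.002   0.0449 -0.0018] turn [-0.0015 -0.0024 -0.0008]
```

View pics/v14.png

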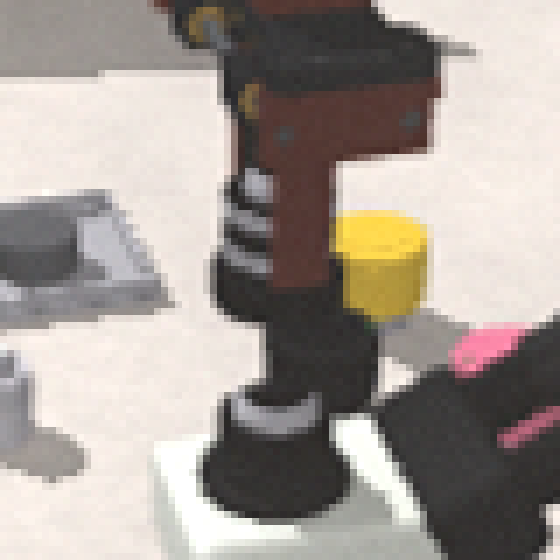

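Request:
send_rows(
  increments=[
    {"tx":0.002,"ty":0.015,"tz":-0.0012,"wx":0,"wy":0,"wz":0,"fingers":1},
    {"tx":0.002,"ty":0.03,"tz":-0.0012,"wx":0,"wy":0,"wz":0,"fingers":1},
    {"tx":0.002,"ty":0.042,"tz":-0.0012,"wx":0,"wy":0,"wz":0,"fingers":1},
    {"tx":0.002,"ty":0.047,"tz":-0.0012,"wx":0,"wy":0,"wz":0,"fingers":1},
    {"tx":0.002,"ty":0.05,"tz":-0.0012,"wx":0,"wy":0,"wz":0,"fingers":1},
    {"tx":0.002,"ty":0.052,"tz":-0.0012,"wx":0,"wy":0,"wz":0,"fingers":1},
    {"tx":0.002,"ty":0.052,"tz":-0.0012,"wx":0,"wy":0,"wz":0,"fingers":1},
  ],
)

```text
time_s: 16.8
eef_pos: [0.5615, 0.0346, 0.1187]
eef_rot: [-1.127, -1.33, 1.33]
ft_force: [0.2, 0.2, -2.3]
width: 0.0456
```

```bash
python3 -c "
from h import *
go(.561,.033,.111)
d=grab('side','s15')
a=cv2.resize(d['image'][120:200,225:305,::-1],None,fx=7,fy=7,interpolation=cv2.INTER_NEAREST)
cv2.imwrite('pics/v15.png',np.clip(a*1.6,0,255).astype(np.uint8))"
```

```text
t 16.8 pos [0.5615 0.0346 0.1187] F [ 0.2  0.2 -2.3] w 0.0456
shift [-0.0015  0.0077  0.0008] turn [ 0.0003 -0.0007 -0.    ]
```

View pics/v15.png

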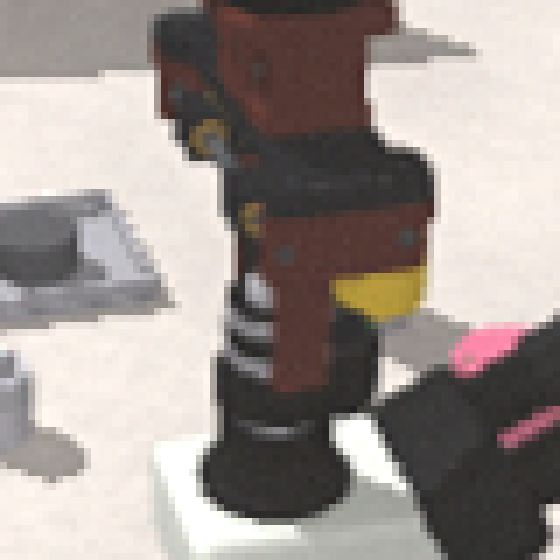

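Request:
send_rows(
  increments=[
    {"tx":-0.001,"ty":0.001,"tz":0.0005,"wx":0,"wy":0,"wz":0,"fingers":1},
    {"tx":-0.001,"ty":0.003,"tz":0.0005,"wx":0,"wy":0,"wz":0,"fingers":1},
    {"tx":-0.001,"ty":0.004,"tz":0.0005,"wx":0,"wy":0,"wz":0,"fingers":1},
    {"tx":-0.001,"ty":0.004,"tz":0.0005,"wx":0,"wy":0,"wz":0,"fingers":1},
  ],
)

```text
time_s: 17.18
eef_pos: [0.561, 0.0341, 0.1143]
eef_rot: [-1.126, -1.33, 1.33]
ft_force: [-0.2, 0.5, -1.8]
width: 0.0458
```

Request:
send_rows(
  increments=[
    {"tx":0,"ty":0.001,"tz":0,"wx":0,"wy":0,"wz":0,"fingers":1},
    {"tx":0,"ty":0.002,"tz":0,"wx":0,"wy":0,"wz":0,"fingers":1},
    {"tx":0,"ty":0.003,"tz":0,"wx":0,"wy":0,"wz":0,"fingers":1},
    {"tx":0,"ty":0.003,"tz":0,"wx":0,"wy":0,"wz":0,"fingers":1},
  ],
)

```text
time_s: 17.52
eef_pos: [0.5609, 0.0341, 0.1112]
eef_rot: [-1.126, -1.33, 1.331]
ft_force: [0.1, 0.4, -2.4]
width: 0.0454
```

Request:
send_rows(
  increments=[
    {"tx":0,"ty":0.0007,"tz":0,"wx":0,"wy":0,"wz":0,"fingers":1},
    {"tx":0,"ty":0.0013,"tz":0,"wx":0,"wy":0,"wz":0,"fingers":1},
    {"tx":0,"ty":0.0013,"tz":0,"wx":0,"wy":0,"wz":0,"fingers":1},
  ],
)

```text
time_s: 17.77
eef_pos: [0.5612, 0.0341, 0.1104]
eef_rot: [-1.126, -1.331, 1.33]
ft_force: [-2.1, 0.9, 1.6]
width: 0.0454
```

Request:
send_rows(
  increments=[
    {"tx":0,"ty":0,"tz":0,"wx":0,"wy":0,"wz":0,"fingers":-0.2},
    {"tx":0,"ty":0,"tz":0,"wx":0,"wy":0,"wz":0,"fingers":-0.6},
    {"tx":0,"ty":0,"tz":0,"wx":0,"wy":0,"wz":0,"fingers":-1},
    {"tx":0,"ty":0,"tz":0,"wx":0,"wy":0,"wz":0,"fingers":-1},
    {"tx":0,"ty":0,"tz":0,"wx":0,"wy":0,"wz":0,"fingers":-1},
    {"tx":0,"ty":0,"tz":0,"wx":0,"wy":0,"wz":0,"fingers":-1},
    {"tx":0,"ty":-0.015,"tz":0,"wx":0,"wy":0,"wz":0,"fingers":-1},
    {"tx":0,"ty":-0.05,"tz":0,"wx":0,"wy":0,"wz":0,"fingers":-1},
    {"tx":0,"ty":-0.085,"tz":0,"wx":0,"wy":0,"wz":0,"fingers":-1},
    {"tx":0,"ty":-0.1,"tz":0,"wx":0,"wy":0,"wz":0,"fingers":-1},
    {"tx":0,"ty":-0.1,"tz":0,"wx":0,"wy":0,"wz":0,"fingers":-1},
  ],
)

```text
time_s: 18.68
eef_pos: [0.5634, 0.034, 0.2142]
eef_rot: [-1.131, -1.336, 1.326]
ft_force: [-0.4, -0.1, 0.7]
width: 0.0876
```

```bash
python3 -c "
from h import *
go(.4415,.2365,.07)
d=grab('side','s16')
a=cv2.resize(d['image'][120:200,225:305,::-1],None,fx=7,fy=7,interpolation=cv2.INTER_NEAREST)
cv2.imwrite('pics/v16.png',np.clip(a*1.6,0,255).astype(np.uint8))"
```

```text
t 18.68 pos [0.5634 0.034  0.2142] F [-0.4 -0.1  0.7] w 0.0876
shift [0.2197 0.1437 0.0878] turn [ 0.0067 -0.0003  0.0005]
```

View pics/v16.png

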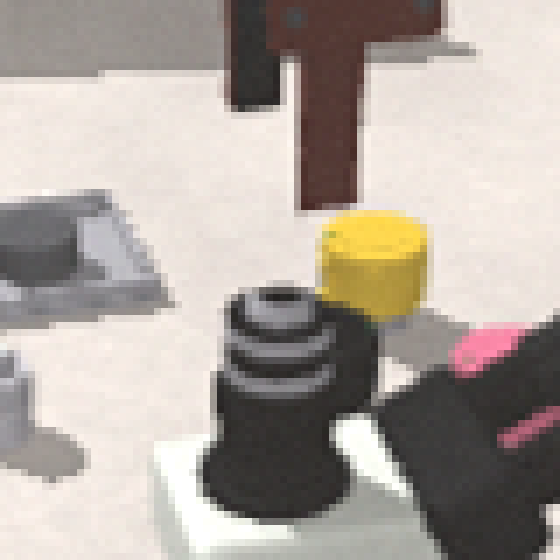

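Request:
send_rows(
  increments=[
    {"tx":0.02,"ty":0,"tz":0.008,"wx":0,"wy":0,"wz":0,"fingers":-1},
    {"tx":0.055,"ty":0,"tz":0.02,"wx":0,"wy":0,"wz":0,"fingers":-1},
    {"tx":0.09,"ty":0.01,"tz":0.035,"wx":0,"wy":0,"wz":0,"fingers":-1},
    {"tx":0.12,"ty":0.03,"tz":0.05,"wx":0,"wy":0,"wz":0,"fingers":-1},
    {"tx":0.15,"ty":0.055,"tz":0.06,"wx":0,"wy":0,"wz":0,"fingers":-1},
    {"tx":0.18,"ty":0.08,"tz":0.07,"wx":0,"wy":0,"wz":0,"fingers":-1},
    {"tx":0.205,"ty":0.105,"tz":0.08,"wx":0,"wy":0,"wz":0,"fingers":-1},
    {"tx":0.2195,"ty":0.13,"tz":0.086,"wx":0,"wy":0,"wz":0,"fingers":-1},
    {"tx":0.2195,"ty":0.14,"tz":0.086,"wx":0,"wy":0,"wz":0,"fingers":-1},
    {"tx":0.2195,"ty":0.14,"tz":0.086,"wx":0,"wy":0,"wz":0,"fingers":-1},
    {"tx":0.2195,"ty":0.14,"tz":0.086,"wx":0,"wy":0,"wz":0,"fingers":-1},
  ],
)

```text
time_s: 19.65
eef_pos: [0.4402, 0.2349, 0.0696]
eef_rot: [-1.127, -1.328, 1.331]
ft_force: [-0.2, -0.5, 0.7]
width: 0.0878
```

```bash
python3 -c "
from h import *
go(.4415,.2365,-.0306)
d=grab('side','s17')
a=cv2.resize(d['image'][110:190,190:270,::-1],None,fx=7,fy=7,interpolation=cv2.INTER_NEAREST)
cv2.imwrite('pics/v17.png',np.clip(a*1.6,0,255).astype(np.uint8))"
```

```text
t 19.65 pos [0.4402 0.2349 0.0696] F [-0.2 -0.5  0.7] w 0.0878
shift [ 0.0016  0.1002 -0.0017] turn [-0.0013 -0.001  -0.0016]
```

View pics/v17.png

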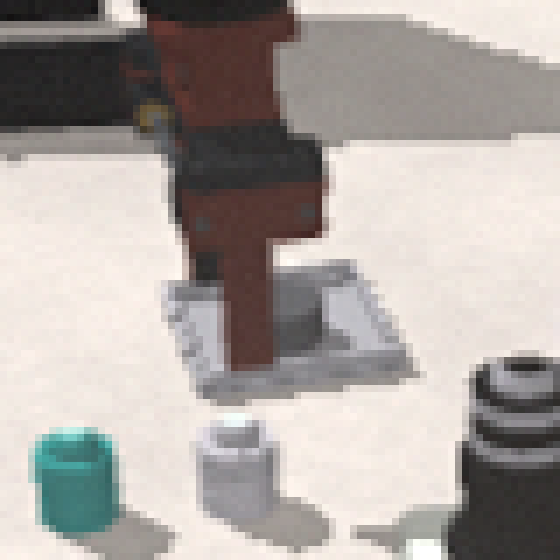

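Request:
send_rows(
  increments=[
    {"tx":0.001,"ty":0.02,"tz":-0.001,"wx":0,"wy":0,"wz":0,"fingers":-1},
    {"tx":0.001,"ty":0.05,"tz":-0.001,"wx":0,"wy":0,"wz":0,"fingers":-1},
    {"tx":0.001,"ty":0.075,"tz":-0.001,"wx":0,"wy":0,"wz":0,"fingers":-1},
    {"tx":0.001,"ty":0.092,"tz":-0.001,"wx":0,"wy":0,"wz":0,"fingers":-1},
    {"tx":0.001,"ty":0.098,"tz":-0.001,"wx":0,"wy":0,"wz":0,"fingers":-1},
    {"tx":0.001,"ty":0.098,"tz":-0.001,"wx":0,"wy":0,"wz":0,"fingers":-1},
    {"tx":0.001,"ty":0.098,"tz":-0.001,"wx":0,"wy":0,"wz":0,"fingers":-1},
    {"tx":0.001,"ty":0.098,"tz":-0.001,"wx":0,"wy":0,"wz":0,"fingers":-1},
  ],
)

```text
time_s: 20.37
eef_pos: [0.4422, 0.2378, -0.0263]
eef_rot: [-1.127, -1.332, 1.328]
ft_force: [-0.3, 0.0, 0.4]
width: 0.0879
```

Request:
send_rows(
  increments=[
    {"tx":0,"ty":0,"tz":0,"wx":0,"wy":0,"wz":0,"fingers":1},
    {"tx":0,"ty":0,"tz":0,"wx":0,"wy":0,"wz":0,"fingers":1},
    {"tx":0,"ty":0,"tz":0,"wx":0,"wy":0,"wz":0,"fingers":1},
    {"tx":0,"ty":0,"tz":0,"wx":0,"wy":0,"wz":0,"fingers":1},
    {"tx":0,"ty":0,"tz":0,"wx":0,"wy":0,"wz":0,"fingers":1},
    {"tx":0,"ty":0,"tz":0,"wx":0,"wy":0,"wz":0,"fingers":1},
    {"tx":0,"ty":0,"tz":0,"wx":0,"wy":0,"wz":0,"fingers":1},
    {"tx":0,"ty":0,"tz":0,"wx":0,"wy":0,"wz":0,"fingers":1},
    {"tx":0,"ty":0,"tz":0,"wx":0,"wy":0,"wz":0,"fingers":1},
  ],
  force=25,
)

```text
time_s: 21.12
eef_pos: [0.4408, 0.2375, -0.0279]
eef_rot: [-1.126, -1.33, 1.33]
ft_force: [-0.1, -0.7, -0.0]
width: 0.0414
```

```bash
python3 -c "
from h import *
go(.561,.034,.21)
d=grab('side','s18')
a=cv2.resize(d['image'][110:190,190:270,::-1],None,fx=7,fy=7,interpolation=cv2.INTER_NEAREST)
cv2.imwrite('pics/v18.png',np.clip(a*1.6,0,255).astype(np.uint8))"
```

```text
t 21.12 pos [ 0.4408  0.2375 -0.0279] F [-0.1 -0.7 -0. ] w 0.0414
shift [-0.2206 -0.2379 -0.0849] turn [-0.0001  0.     -0.    ]
```

View pics/v18.png

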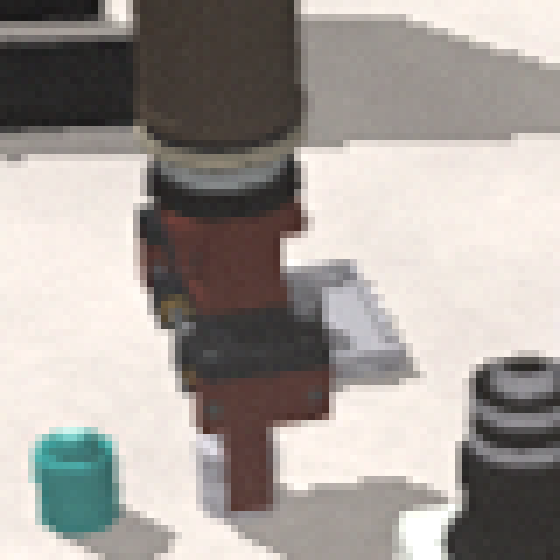

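Request:
send_rows(
  increments=[
    {"tx":0,"ty":-0.01,"tz":0,"wx":0,"wy":0,"wz":0,"fingers":1},
    {"tx":0,"ty":-0.04,"tz":0,"wx":0,"wy":0,"wz":0,"fingers":1},
    {"tx":0,"ty":-0.08,"tz":0,"wx":0,"wy":0,"wz":0,"fingers":1},
    {"tx":0,"ty":-0.12,"tz":0,"wx":0,"wy":0,"wz":0,"fingers":1},
    {"tx":0,"ty":-0.16,"tz":0,"wx":0,"wy":0,"wz":0,"fingers":1},
    {"tx":-0.02,"ty":-0.19,"tz":-0.01,"wx":0,"wy":0,"wz":0,"fingers":1},
    {"tx":-0.05,"ty":-0.22,"tz":-0.02,"wx":0,"wy":0,"wz":0,"fingers":1},
    {"tx":-0.085,"ty":-0.238,"tz":-0.033,"wx":0,"wy":0,"wz":0,"fingers":1},
    {"tx":-0.12,"ty":-0.238,"tz":-0.046,"wx":0,"wy":0,"wz":0,"fingers":1},
    {"tx":-0.155,"ty":-0.238,"tz":-0.06,"wx":0,"wy":0,"wz":0,"fingers":1},
    {"tx":-0.185,"ty":-0.238,"tz":-0.072,"wx":0,"wy":0,"wz":0,"fingers":1},
    {"tx":-0.21,"ty":-0.238,"tz":-0.081,"wx":0,"wy":0,"wz":0,"fingers":1},
    {"tx":-0.2206,"ty":-0.238,"tz":-0.085,"wx":0,"wy":0,"wz":0,"fingers":1},
    {"tx":-0.2206,"ty":-0.238,"tz":-0.085,"wx":0,"wy":0,"wz":0,"fingers":1},
    {"tx":-0.2206,"ty":-0.238,"tz":-0.085,"wx":0,"wy":0,"wz":0,"fingers":1},
    {"tx":-0.2206,"ty":-0.238,"tz":-0.085,"wx":0,"wy":0,"wz":0,"fingers":1},
  ],
)

```text
time_s: 22.5
eef_pos: [0.5603, 0.0358, 0.21]
eef_rot: [-1.124, -1.331, 1.331]
ft_force: [0.1, 0.4, -1.6]
width: 0.0416
```

```bash
python3 -c "
from h import *
go(.561,.034,.164)
d=grab('side','s19')
a=cv2.resize(d['image'][110:190,225:305,::-1],None,fx=7,fy=7,interpolation=cv2.INTER_NEAREST)
cv2.imwrite('pics/v19.png',np.clip(a*1.6,0,255).astype(np.uint8))"
```

```text
t 22.5 pos [0.5603 0.0358 0.21  ] F [ 0.1  0.4 -1.6] w 0.0416
shift [-0.002   0.046  -0.0004] turn [-0.0007  0.0018  0.0011]
```

View pics/v19.png

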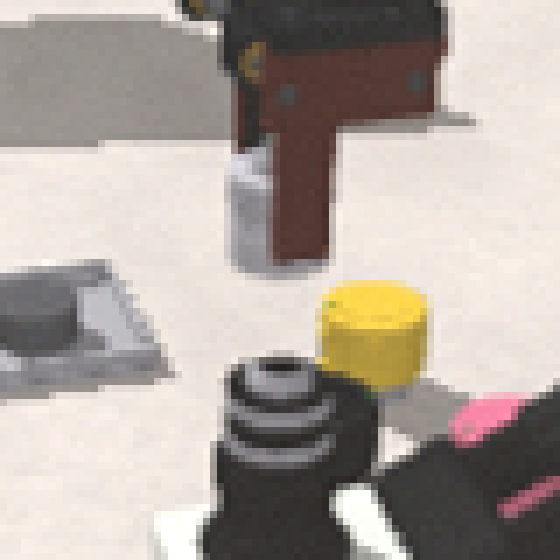

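Request:
send_rows(
  increments=[
    {"tx":-0.001,"ty":0.015,"tz":-0.002,"wx":0,"wy":0,"wz":0,"fingers":1},
    {"tx":-0.001,"ty":0.03,"tz":-0.002,"wx":0,"wy":0,"wz":0,"fingers":1},
    {"tx":-0.001,"ty":0.04,"tz":-0.002,"wx":0,"wy":0,"wz":0,"fingers":1},
    {"tx":-0.001,"ty":0.044,"tz":-0.002,"wx":0,"wy":0,"wz":0,"fingers":1},
    {"tx":-0.001,"ty":0.044,"tz":-0.002,"wx":0,"wy":0,"wz":0,"fingers":1},
    {"tx":-0.001,"ty":0.044,"tz":-0.002,"wx":0,"wy":0,"wz":0,"fingers":1},
    {"tx":-0.001,"ty":0.044,"tz":-0.002,"wx":0,"wy":0,"wz":0,"fingers":1},
  ],
)

```text
time_s: 23.13
eef_pos: [0.5636, 0.0336, 0.1669]
eef_rot: [-1.127, -1.331, 1.33]
ft_force: [-0.8, 0.3, -0.8]
width: 0.0413
```

```bash
python3 -c "
from h import *
go(.562,.034,.1525)
d=grab('side','s20')
a=cv2.resize(d['image'][120:180,235:295,::-1],None,fx=9,fy=9,interpolation=cv2.INTER_NEAREST)
cv2.imwrite('pics/v20.png',np.clip(a*1.6,0,255).astype(np.uint8))"
```

```text
t 23.13 pos [0.5636 0.0336 0.1669] F [-0.8  0.3 -0.8] w 0.0413
shift [0.0007 0.0144 0.0016] turn [0.001  0.0003 0.0001]
```

View pics/v20.png

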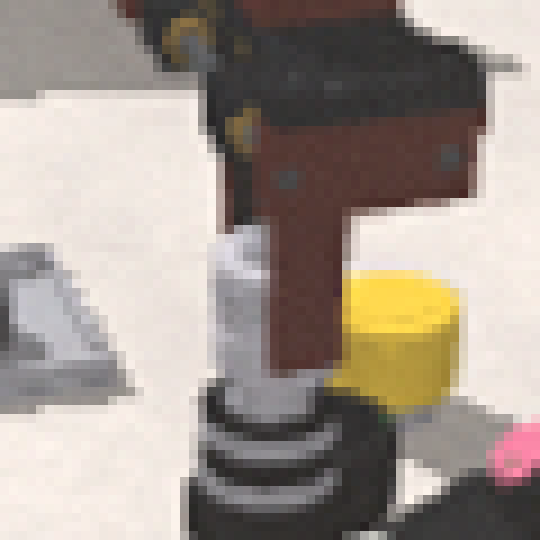

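Request:
send_rows(
  increments=[
    {"tx":0.0004,"ty":0.001,"tz":0.001,"wx":0,"wy":0,"wz":0,"fingers":1},
    {"tx":0.0004,"ty":0.003,"tz":0.001,"wx":0,"wy":0,"wz":0,"fingers":1},
    {"tx":0.0004,"ty":0.005,"tz":0.001,"wx":0,"wy":0,"wz":0,"fingers":1},
    {"tx":0.0004,"ty":0.007,"tz":0.001,"wx":0,"wy":0,"wz":0,"fingers":1},
    {"tx":0.0004,"ty":0.007,"tz":0.001,"wx":0,"wy":0,"wz":0,"fingers":1},
  ],
)

```text
time_s: 23.6
eef_pos: [0.5619, 0.0335, 0.1587]
eef_rot: [-1.126, -1.33, 1.331]
ft_force: [-0.6, 0.2, -0.8]
width: 0.042
```

```bash
python3 -c "
from h import *
go(.562,.034,.1525)
d=grab('side','s21')
a=cv2.resize(d['image'][120:180,235:295,::-1],None,fx=9,fy=9,interpolation=cv2.INTER_NEAREST)
cv2.imwrite('pics/v21.png',np.clip(a*1.6,0,255).astype(np.uint8))"
```

```text
t 23.6 pos [0.5619 0.0335 0.1587] F [-0.6  0.2 -0.8] w 0.042
shift [ 0.0005  0.0062 -0.0002] turn [-0.0007 -0.      0.    ]
```

View pics/v21.png

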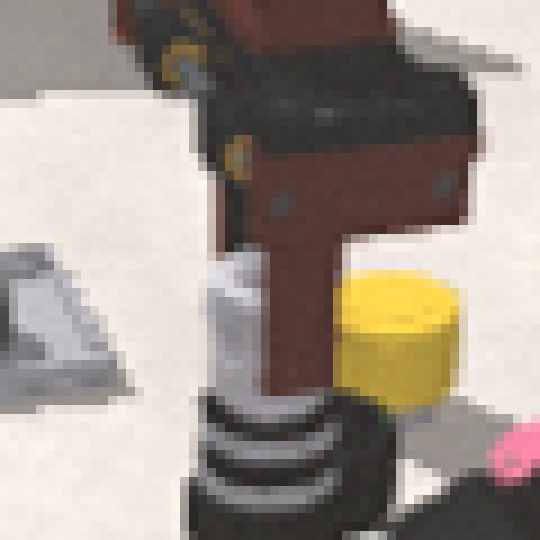

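Request:
send_rows(
  increments=[
    {"tx":0,"ty":0.0015,"tz":0,"wx":0,"wy":0,"wz":0,"fingers":1},
    {"tx":0,"ty":0.003,"tz":0,"wx":0,"wy":0,"wz":0,"fingers":1},
    {"tx":0,"ty":0.0045,"tz":0,"wx":0,"wy":0,"wz":0,"fingers":1},
    {"tx":0,"ty":0.005,"tz":0,"wx":0,"wy":0,"wz":0,"fingers":1},
    {"tx":0,"ty":0.005,"tz":0,"wx":0,"wy":0,"wz":0,"fingers":1},
  ],
)

```text
time_s: 24.07
eef_pos: [0.5621, 0.0335, 0.1539]
eef_rot: [-1.126, -1.33, 1.33]
ft_force: [-0.4, 0.2, -1.2]
width: 0.0418
```

Request:
send_rows(
  increments=[
    {"tx":0,"ty":0.001,"tz":0,"wx":0,"wy":0,"wz":0,"fingers":1},
    {"tx":0,"ty":0.0022,"tz":0,"wx":0,"wy":0,"wz":0,"fingers":1},
    {"tx":0,"ty":0.0022,"tz":0,"wx":0,"wy":0,"wz":0,"fingers":1},
  ],
)

```text
time_s: 24.32
eef_pos: [0.5624, 0.0335, 0.1522]
eef_rot: [-1.127, -1.331, 1.33]
ft_force: [0.5, 0.4, 0.6]
width: 0.0417
```

Request:
send_rows(
  increments=[
    {"tx":0,"ty":0,"tz":0,"wx":0,"wy":0,"wz":0,"fingers":0},
    {"tx":0,"ty":0,"tz":0,"wx":0,"wy":0,"wz":0,"fingers":-0.5},
    {"tx":0,"ty":0,"tz":0,"wx":0,"wy":0,"wz":0,"fingers":-1},
    {"tx":0,"ty":0,"tz":0,"wx":0,"wy":0,"wz":0,"fingers":-1},
    {"tx":0,"ty":0,"tz":0,"wx":0,"wy":0,"wz":0,"fingers":-1},
    {"tx":0,"ty":0,"tz":0,"wx":0,"wy":0,"wz":0,"fingers":-1},
    {"tx":0,"ty":-0.015,"tz":0,"wx":0,"wy":0,"wz":0,"fingers":-1},
    {"tx":0,"ty":-0.05,"tz":0,"wx":0,"wy":0,"wz":0,"fingers":-1},
    {"tx":0,"ty":-0.085,"tz":0,"wx":0,"wy":0,"wz":0,"fingers":-1},
    {"tx":0,"ty":-0.1,"tz":0,"wx":0,"wy":0,"wz":0,"fingers":-1},
    {"tx":0,"ty":-0.1,"tz":0,"wx":0,"wy":0,"wz":0,"fingers":-1},
  ],
)

```text
time_s: 25.23
eef_pos: [0.5643, 0.0334, 0.256]
eef_rot: [-1.13, -1.336, 1.326]
ft_force: [0.4, 0.1, 0.3]
width: 0.0878
```

```bash
python3 -c "
from h import *
go(.6115,.232,.07)
d=grab('side','s22')
a=cv2.resize(d['image'][120:200,225:305,::-1],None,fx=7,fy=7,interpolation=cv2.INTER_NEAREST)
cv2.imwrite('pics/v22.png',np.clip(a*1.6,0,255).astype(np.uint8))"
```

```text
t 25.23 pos [0.5643 0.0334 0.256 ] F [0.4 0.1 0.3] w 0.0878
shift [ 0.188   0.1866 -0.078 ] turn [ 0.0066 -0.0003  0.0004]
```

View pics/v22.png

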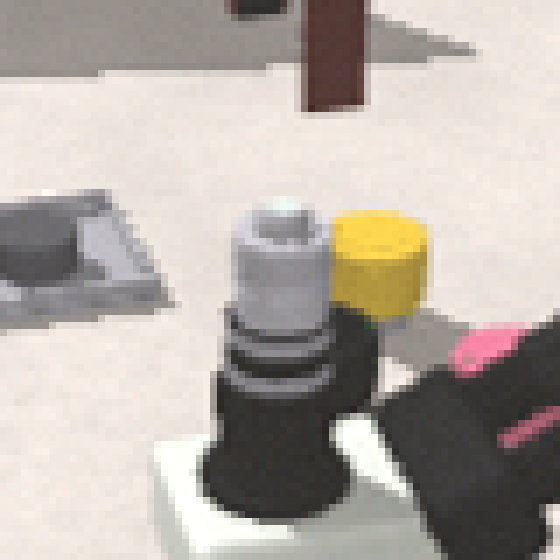

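Request:
send_rows(
  increments=[
    {"tx":0.02,"ty":0,"tz":-0.008,"wx":0,"wy":0,"wz":0,"fingers":-1},
    {"tx":0.055,"ty":0,"tz":-0.022,"wx":0,"wy":0,"wz":0,"fingers":-1},
    {"tx":0.09,"ty":0.01,"tz":-0.037,"wx":0,"wy":0,"wz":0,"fingers":-1},
    {"tx":0.12,"ty":0.03,"tz":-0.05,"wx":0,"wy":0,"wz":0,"fingers":-1},
    {"tx":0.15,"ty":0.055,"tz":-0.062,"wx":0,"wy":0,"wz":0,"fingers":-1},
    {"tx":0.175,"ty":0.085,"tz":-0.072,"wx":0,"wy":0,"wz":0,"fingers":-1},
    {"tx":0.188,"ty":0.115,"tz":-0.079,"wx":0,"wy":0,"wz":0,"fingers":-1},
    {"tx":0.188,"ty":0.145,"tz":-0.079,"wx":0,"wy":0,"wz":0,"fingers":-1},
    {"tx":0.188,"ty":0.17,"tz":-0.079,"wx":0,"wy":0,"wz":0,"fingers":-1},
    {"tx":0.188,"ty":0.18,"tz":-0.079,"wx":0,"wy":0,"wz":0,"fingers":-1},
    {"tx":0.188,"ty":0.18,"tz":-0.079,"wx":0,"wy":0,"wz":0,"fingers":-1},
    {"tx":0.188,"ty":0.18,"tz":-0.079,"wx":0,"wy":0,"wz":0,"fingers":-1},
  ],
)

```text
time_s: 26.28
eef_pos: [0.6089, 0.2314, 0.0717]
eef_rot: [-1.126, -1.329, 1.331]
ft_force: [0.6, 0.6, 0.5]
width: 0.0877
```

```bash
python3 -c "
from h import *
go(.6115,.232,-.0186)
d=grab('side','s23');e=grab('top','t23')
a=cv2.resize(d['image'][100:200,220:320,::-1],(390,390),interpolation=cv2.INTER_NEAREST)
b=cv2.resize(e['image'][120:220,110:210,::-1],(390,390),interpolation=cv2.INTER_NEAREST)
cv2.imwrite('pics/v23.png',np.clip(np.hstack([a,b])*1.8,0,255).astype(np.uint8))"
```

```text
t 26.28 pos [0.6089 0.2314 0.0717] F [0.6 0.6 0.5] w 0.0877
shift [ 0.0002  0.0903 -0.0028] turn [-0.0011 -0.0006 -0.0006]
```

View pics/v23.png

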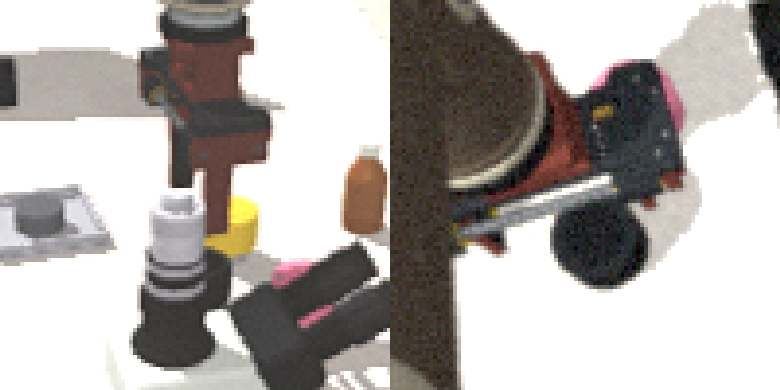

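Request:
send_rows(
  increments=[
    {"tx":0,"ty":0.02,"tz":-0.001,"wx":0,"wy":0,"wz":0,"fingers":-1},
    {"tx":0,"ty":0.045,"tz":-0.001,"wx":0,"wy":0,"wz":0,"fingers":-1},
    {"tx":0,"ty":0.065,"tz":-0.001,"wx":0,"wy":0,"wz":0,"fingers":-1},
    {"tx":0,"ty":0.08,"tz":-0.001,"wx":0,"wy":0,"wz":0,"fingers":-1},
    {"tx":0,"ty":0.088,"tz":-0.001,"wx":0,"wy":0,"wz":0,"fingers":-1},
    {"tx":0,"ty":0.088,"tz":-0.001,"wx":0,"wy":0,"wz":0,"fingers":-1},
    {"tx":0,"ty":0.088,"tz":-0.001,"wx":0,"wy":0,"wz":0,"fingers":-1},
    {"tx":0,"ty":0.088,"tz":-0.001,"wx":0,"wy":0,"wz":0,"fingers":-1},
  ],
)

```text
time_s: 27.05
eef_pos: [0.6113, 0.2325, -0.0143]
eef_rot: [-1.127, -1.332, 1.328]
ft_force: [0.4, 1.5, 0.5]
width: 0.0881
```

```bash
python3 -c "
from h import *
go(.6115,.232,-.0186)
e=grab('top','t24');d=grab('side','s24')
a=cv2.resize(d['image'][120:200,240:320,::-1],(390,390),interpolation=cv2.INTER_NEAREST)
b=cv2.resize(e['image'][130:220,120:210,::-1],(390,390),interpolation=cv2.INTER_NEAREST)
cv2.imwrite('pics/v24.png',np.clip(np.hstack([a,b])*1.8,0,255).astype(np.uint8))"
```

```text
t 27.05 pos [ 0.6113  0.2325 -0.0143] F [0.4 1.5 0.5] w 0.0881
shift [-0.0005  0.0043 -0.0001] turn [ 0.0025 -0.0002  0.0007]
```

View pics/v24.png

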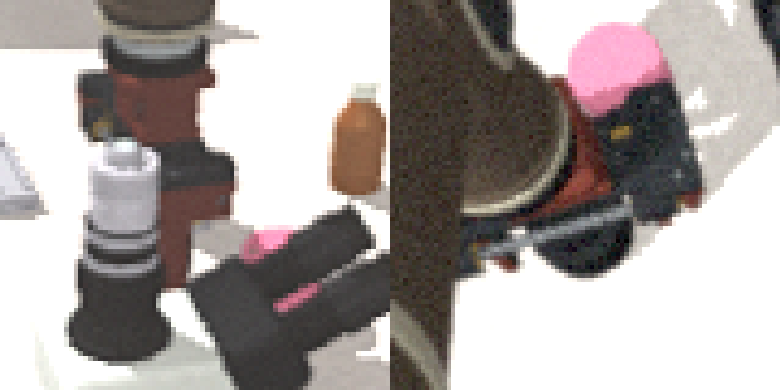

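Straddling the camera freely. Lower 3 mm and close.

Request:
send_rows(
  increments=[
    {"tx":0,"ty":0.002,"tz":0,"wx":0,"wy":0,"wz":0,"fingers":-1},
    {"tx":0,"ty":0.003,"tz":0,"wx":0,"wy":0,"wz":0,"fingers":-1},
    {"tx":0,"ty":0.003,"tz":0,"wx":0,"wy":0,"wz":0,"fingers":1},
    {"tx":0,"ty":0.003,"tz":0,"wx":0,"wy":0,"wz":0,"fingers":1},
    {"tx":0,"ty":0.003,"tz":0,"wx":0,"wy":0,"wz":0,"fingers":1},
    {"tx":0,"ty":0.003,"tz":0,"wx":0,"wy":0,"wz":0,"fingers":1},
    {"tx":0,"ty":0.003,"tz":0,"wx":0,"wy":0,"wz":0,"fingers":1},
    {"tx":0,"ty":0.003,"tz":0,"wx":0,"wy":0,"wz":0,"fingers":1},
    {"tx":0,"ty":0.003,"tz":0,"wx":0,"wy":0,"wz":0,"fingers":1},
    {"tx":0,"ty":0.003,"tz":0,"wx":0,"wy":0,"wz":0,"fingers":1},
  ],
  force=35,
)

```text
time_s: 27.98
eef_pos: [0.61, 0.2324, -0.019]
eef_rot: [-1.126, -1.331, 1.33]
ft_force: [-0.6, 0.5, 0.0]
width: 0.0597
```

```bash
python3 -c "
from h import *
go(.5622,.0335,.26)"
```

```text
t 27.98 pos [ 0.61    0.2324 -0.019 ] F [-0.6  0.5  0. ] w 0.0597
shift [-0.1882 -0.2791  0.08  ] turn [0.0001 0.0001 0.0002]
```

Request:
send_rows(
  increments=[
    {"tx":0,"ty":-0.01,"tz":0,"wx":0,"wy":0,"wz":0,"fingers":1},
    {"tx":0,"ty":-0.04,"tz":0,"wx":0,"wy":0,"wz":0,"fingers":1},
    {"tx":0,"ty":-0.08,"tz":0,"wx":0,"wy":0,"wz":0,"fingers":1},
    {"tx":0,"ty":-0.12,"tz":0,"wx":0,"wy":0,"wz":0,"fingers":1},
    {"tx":0,"ty":-0.16,"tz":0,"wx":0,"wy":0,"wz":0,"fingers":1},
    {"tx":0,"ty":-0.2,"tz":0,"wx":0,"wy":0,"wz":0,"fingers":1},
    {"tx":-0.01,"ty":-0.235,"tz":0.004,"wx":0,"wy":0,"wz":0,"fingers":1},
    {"tx":-0.035,"ty":-0.265,"tz":0.015,"wx":0,"wy":0,"wz":0,"fingers":1},
    {"tx":-0.07,"ty":-0.279,"tz":0.03,"wx":0,"wy":0,"wz":0,"fingers":1},
    {"tx":-0.105,"ty":-0.279,"tz":0.045,"wx":0,"wy":0,"wz":0,"fingers":1},
    {"tx":-0.14,"ty":-0.279,"tz":0.06,"wx":0,"wy":0,"wz":0,"fingers":1},
    {"tx":-0.168,"ty":-0.279,"tz":0.072,"wx":0,"wy":0,"wz":0,"fingers":1},
    {"tx":-0.183,"ty":-0.279,"tz":0.079,"wx":0,"wy":0,"wz":0,"fingers":1},
    {"tx":-0.1882,"ty":-0.279,"tz":0.08,"wx":0,"wy":0,"wz":0,"fingers":1},
    {"tx":-0.1882,"ty":-0.279,"tz":0.08,"wx":0,"wy":0,"wz":0,"fingers":1},
    {"tx":-0.1882,"ty":-0.279,"tz":0.08,"wx":0,"wy":0,"wz":0,"fingers":1},
    {"tx":-0.1882,"ty":-0.279,"tz":0.08,"wx":0,"wy":0,"wz":0,"fingers":1},
  ],
)

```text
time_s: 29.4
eef_pos: [0.5625, 0.0358, 0.2596]
eef_rot: [-1.124, -1.332, 1.332]
ft_force: [0.1, -0.9, -3.2]
width: 0.0594
```

```bash
python3 -c "
from h import *
go(.5622,.0335,.218)
d=grab('side','s25')
a=cv2.resize(d['image'][90:170,225:305,::-1],None,fx=7,fy=7,interpolation=cv2.INTER_NEAREST)
cv2.imwrite('pics/v25.png',np.clip(a*1.6,0,255).astype(np.uint8))"
```

```text
t 29.4 pos [0.5625 0.0358 0.2596] F [ 0.1 -0.9 -3.2] w 0.0594
shift [-0.0022  0.0416  0.0006] turn [-0.0005  0.0029  0.0006]
```

View pics/v25.png

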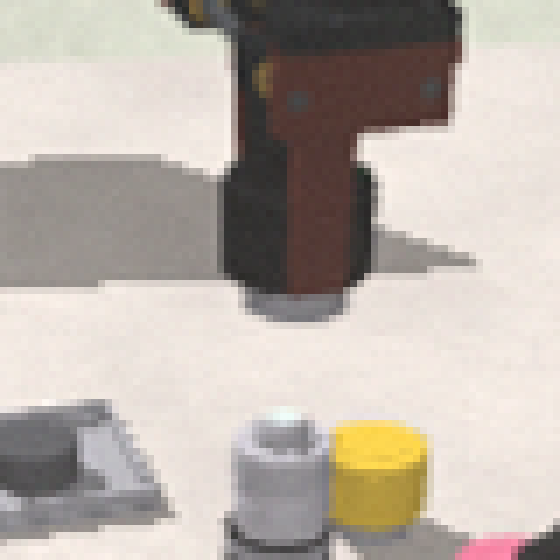

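```bash
python3 -c "
from h import *
d=dict(np.load('pics/s25.npz'))
f=lambda p:(proj(d,p)-[225,90]+.5)*7
print(f([[.562,.034,.22],[.562,.034,.279],[.5625,.0358,.279],[.5645,.0358,.279]]))"
```

```text
[[283.96258979 438.85054626]
 [287.13718802 307.02912303]
 [287.76390836 305.09470054]
 [292.71835838 304.87780516]]
```

Request:
send_rows(
  increments=[
    {"tx":0,"ty":0.01,"tz":0.002,"wx":0,"wy":0,"wz":0,"fingers":1},
    {"tx":0,"ty":0.022,"tz":0.0045,"wx":0,"wy":0,"wz":0,"fingers":1},
    {"tx":0,"ty":0.032,"tz":0.0045,"wx":0,"wy":0,"wz":0,"fingers":1},
    {"tx":0,"ty":0.036,"tz":0.0045,"wx":0,"wy":0,"wz":0,"fingers":1},
    {"tx":0,"ty":0.036,"tz":0.0045,"wx":0,"wy":0,"wz":0,"fingers":1},
    {"tx":0,"ty":0.036,"tz":0.0045,"wx":0,"wy":0,"wz":0,"fingers":1},
    {"tx":0,"ty":0.036,"tz":0.0045,"wx":0,"wy":0,"wz":0,"fingers":1},
  ],
)

```text
time_s: 30.03
eef_pos: [0.5582, 0.0327, 0.2243]
eef_rot: [-1.127, -1.331, 1.33]
ft_force: [0.1, -0.3, -3.7]
width: 0.0597
```

```bash
python3 -c "
from h import *
go(.5622,.0335,.218)
d=grab('side','s26')
a=cv2.resize(d['image'][110:170,235:295,::-1],None,fx=9,fy=9,interpolation=cv2.INTER_NEAREST)
cv2.imwrite('pics/v26.png',np.clip(a*1.6,0,255).astype(np.uint8))
f=lambda p:((proj(d,p)-[235,110]+.5)*9).round(1)
print(f([[.561,.0335,.22],[.561,.0335,.23],[.561,.0335,.2416]]))"
```

```text
t 30.03 pos [0.5582 0.0327 0.2243] F [ 0.1 -0.3 -3.7] w 0.0597
shift [ 0.0002  0.0063 -0.0041] turn [ 0.0007  0.0001 -0.0001]
[[272.2 385.1]
 [272.9 357.2]
 [273.6 324.3]]
```

View pics/v26.png

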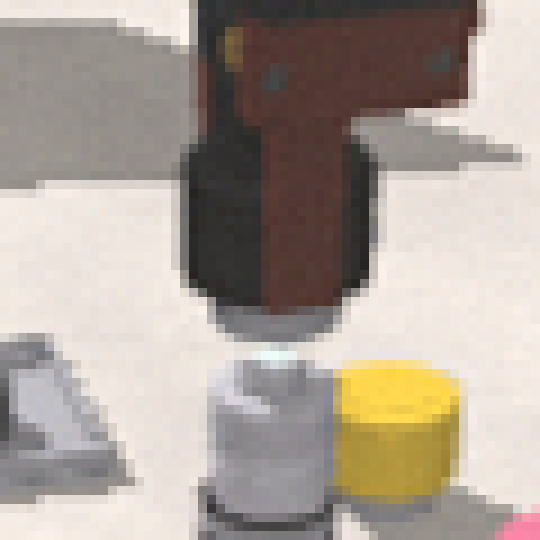

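```bash
python3 -c "
from h import *
d=dict(np.load('pics/s26.npz'))
f=lambda p:((proj(d,p)-[235,110]+.5)*9).round(1)
th=np.linspace(0,6.28,90)
def c(x,y,z,r): q=f(np.c_[x+r*np.cos(th),y+r*np.sin(th),th*0+z]);print(z,q.min(0),q.max(0))
c(.561,.0327,.2433,.021);c(.561,.0327,.2593,.030);c(.561,.0327,.2973,.030);c(.561,.0335,.22,.021);c(.561,.0335,.23,.009)"
```

```text
0.2433 [207.8 291.4] [340.5 350.9]
0.2593 [179.6 233.9] [370.9 317.3]
0.2973 [180.1 123. ] [375.7 202.4]
0.22 [206.8 355.2] [337.7 416.1]
0.23 [244.7 344.3] [301.1 370.2]
```

```bash
python3 -c "
from h import *
d=dict(np.load('pics/s26.npz'))
th=np.linspace(0,6.28,90)
def c(x,y,z,r,o,k): q=((proj(d,np.c_[x+r*np.cos(th),y+r*np.sin(th),th*0+z])-o+.5)*k).round(1);print(z,q.min(0),q.max(0))
c(.5603,.0358,.2379,.021,[225,110],7)
c(.5619,.0335,.1866+.04,.021,[235,120],9)
c(.5596,.0307,.1896,.028,[225,120],7)
"
cd pics; python3 -c "
import cv2,numpy as np
for n,r in (('s19',(138,155)),('s14',(155,172)),('s26',(140,152))):
    im=cv2.imread(n+'.png'); 
    for c in (258,262,270): print(n,c,im[r[0]:r[1],c].mean(1).round().astype(int))
"
```

```text
0.2379 [228.9 235.3] [331.5 281.5]
0.2266 [209.8 246.9] [341.2 307.3]
0.1896 [210.9 265.6] [344.7 331. ]
s19 258 [ 98  97 103 107 108 106 105 104 101 108 129 143 145 144 144 144 140]
s19 262 [ 90  91  87  88  95  97 100  96  94  92  91 115 140 144 141 139 143]
s19 270 [ 39  40  40  39  40  40  40  39  40  76 104 139 144 143 139 141 130]
s14 258 [ 77  88  81  42  29  32  31  30  30  25  64 133 146 146 146 144 145]
s14 262 [ 25  51  83  92  50  29  30  31  30  29  24  68  98 100 100 108 113]
s14 270 [38 40 40 40 43 37 30 28 29 30 30 30 32 31 31 35 32]
s26 258 [ 30  30  32  93 108 115 142 146 143 143 145 141]
s26 262 [ 30  30  31  27  61  78  78  88 137 144  99  98]
s26 270 [ 41  41  40  39  66  74  73 121 142 146 141 113]
```

Request:
send_rows(
  increments=[
    {"tx":0,"ty":0.004,"tz":0.0008,"wx":0,"wy":0,"wz":0,"fingers":1},
    {"tx":0,"ty":0.008,"tz":0.0008,"wx":0,"wy":0,"wz":0,"fingers":1},
    {"tx":0,"ty":0.011,"tz":0.0008,"wx":0,"wy":0,"wz":0,"fingers":1},
    {"tx":0,"ty":0.013,"tz":0.0008,"wx":0,"wy":0,"wz":0,"fingers":1},
    {"tx":0,"ty":0.014,"tz":0.0008,"wx":0,"wy":0,"wz":0,"fingers":1},
    {"tx":0,"ty":0.014,"tz":0.0008,"wx":0,"wy":0,"wz":0,"fingers":1},
  ],
)

```text
time_s: 30.58
eef_pos: [0.5568, 0.0324, 0.2096]
eef_rot: [-1.126, -1.33, 1.331]
ft_force: [0.8, -0.3, -2.3]
width: 0.0595
```

```bash
python3 -c "
from h import *
go(.5574,.0335,.203)
d=grab('side','s27')
a=cv2.resize(d['image'][110:170,235:295,::-1],None,fx=9,fy=9,interpolation=cv2.INTER_NEAREST)
cv2.imwrite('pics/v27.png',np.clip(a*1.6,0,255).astype(np.uint8))"
```

```text
t 30.58 pos [0.5568 0.0324 0.2096] F [ 0.8 -0.3 -2.3] w 0.0595
shift [ 0.001   0.0066 -0.0007] turn [-0.0005 -0.      0.    ]
```

View pics/v27.png

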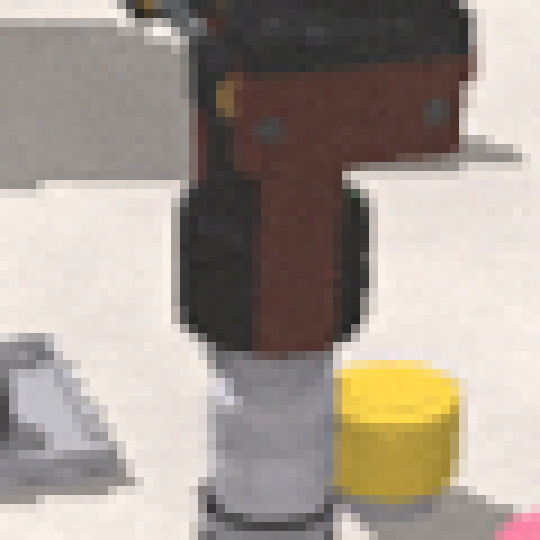

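Request:
send_rows(
  increments=[
    {"tx":0.0004,"ty":0.0015,"tz":0,"wx":0,"wy":0,"wz":0,"fingers":1},
    {"tx":0.0004,"ty":0.003,"tz":0,"wx":0,"wy":0,"wz":0,"fingers":1},
    {"tx":0.0004,"ty":0.004,"tz":0,"wx":0,"wy":0,"wz":0,"fingers":1},
    {"tx":0.0004,"ty":0.004,"tz":0,"wx":0,"wy":0,"wz":0,"fingers":1},
  ],
)

```text
time_s: 30.97
eef_pos: [0.5568, 0.0329, 0.2057]
eef_rot: [-1.126, -1.33, 1.331]
ft_force: [-0.9, 0.1, -3.0]
width: 0.0594
```

Request:
send_rows(
  increments=[
    {"tx":0,"ty":0.0015,"tz":0,"wx":0,"wy":0,"wz":0,"fingers":1},
    {"tx":0,"ty":0.003,"tz":0,"wx":0,"wy":0,"wz":0,"fingers":1},
    {"tx":0,"ty":0.0038,"tz":0,"wx":0,"wy":0,"wz":0,"fingers":1},
    {"tx":0,"ty":0.0038,"tz":0,"wx":0,"wy":0,"wz":0,"fingers":1},
  ],
)

```text
time_s: 31.3
eef_pos: [0.5568, 0.0328, 0.2019]
eef_rot: [-1.126, -1.33, 1.33]
ft_force: [0.0, -0.8, -3.7]
width: 0.0595
```

Request:
send_rows(
  increments=[
    {"tx":0,"ty":0.0008,"tz":0,"wx":0,"wy":0,"wz":0,"fingers":1},
    {"tx":0,"ty":0.0013,"tz":0,"wx":0,"wy":0,"wz":0,"fingers":1},
    {"tx":0,"ty":0.0013,"tz":0,"wx":0,"wy":0,"wz":0,"fingers":1},
  ],
)

```text
time_s: 31.55
eef_pos: [0.557, 0.0329, 0.2009]
eef_rot: [-1.126, -1.33, 1.33]
ft_force: [-0.1, -0.3, -2.8]
width: 0.0594
```

Request:
send_rows(
  increments=[
    {"tx":0,"ty":0.0005,"tz":0,"wx":0,"wy":0,"wz":0,"fingers":1},
    {"tx":0,"ty":0.0005,"tz":0,"wx":0,"wy":0,"wz":0,"fingers":1},
  ],
)

```text
time_s: 31.72
eef_pos: [0.5572, 0.0328, 0.2009]
eef_rot: [-1.127, -1.331, 1.33]
ft_force: [-0.9, -0.5, 2.1]
width: 0.0595
```

Contact at the expected seat height (0.201). Release and retreat.

Request:
send_rows(
  increments=[
    {"tx":0,"ty":0,"tz":0,"wx":0,"wy":0,"wz":0,"fingers":-0.4},
    {"tx":0,"ty":0,"tz":0,"wx":0,"wy":0,"wz":0,"fingers":-0.7},
    {"tx":0,"ty":0,"tz":0,"wx":0,"wy":0,"wz":0,"fingers":-1},
    {"tx":0,"ty":0,"tz":0,"wx":0,"wy":0,"wz":0,"fingers":-1},
    {"tx":0,"ty":0,"tz":0,"wx":0,"wy":0,"wz":0,"fingers":-1},
    {"tx":0,"ty":0,"tz":0,"wx":0,"wy":0,"wz":0,"fingers":-1},
    {"tx":0,"ty":-0.015,"tz":0,"wx":0,"wy":0,"wz":0,"fingers":-1},
    {"tx":0,"ty":-0.05,"tz":0,"wx":0,"wy":0,"wz":0,"fingers":-1},
    {"tx":0,"ty":-0.085,"tz":0,"wx":0,"wy":0,"wz":0,"fingers":-1},
    {"tx":0,"ty":-0.11,"tz":0,"wx":0,"wy":0,"wz":0,"fingers":-1},
    {"tx":0.03,"ty":-0.11,"tz":0.03,"wx":0,"wy":0,"wz":0,"fingers":-1},
    {"tx":0.06,"ty":-0.11,"tz":0.05,"wx":0,"wy":0,"wz":0,"fingers":-1},
    {"tx":0.1,"ty":-0.11,"tz":0.07,"wx":0,"wy":0,"wz":0,"fingers":-1},
    {"tx":0.14,"ty":-0.11,"tz":0.09,"wx":0,"wy":0,"wz":0,"fingers":-1},
    {"tx":0.18,"ty":-0.11,"tz":0.11,"wx":0,"wy":0,"wz":0,"fingers":-1},
    {"tx":0.22,"ty":-0.11,"tz":0.12,"wx":0,"wy":0,"wz":0,"fingers":-1},
    {"tx":0.25,"ty":-0.11,"tz":0.12,"wx":0,"wy":0,"wz":0,"fingers":-1},
    {"tx":0.25,"ty":-0.11,"tz":0.12,"wx":0,"wy":0,"wz":0,"fingers":-1},
    {"tx":0.25,"ty":-0.11,"tz":0.12,"wx":0,"wy":0,"wz":0,"fingers":-1},
  ],
)

```text
time_s: 33.3
eef_pos: [0.3964, 0.2614, 0.3101]
eef_rot: [-1.124, -1.333, 1.334]
ft_force: [-0.6, -1.5, 0.5]
width: 0.0877
```

```bash
python3 -c "
from h import *
d=grab('side','s30');e=grab('top','t30')
a=cv2.resize(d['image'][115:205,215:305,::-1],(390,390),interpolation=cv2.INTER_NEAREST)
b=cv2.resize(e['image'][60:330,60:450,::-1],(560,390))
cv2.imwrite('pics/v30.png',np.clip(a*1.6,0,255).astype(np.uint8));cv2.imwrite('pics/v30b.png',np.clip(b*1.5,0,255).astype(np.uint8))
th=np.linspace(0,6.28,90)
def c(x,y,z,r): q=((proj(d,np.c_[x+r*np.cos(th),y+r*np.sin(th),th*0+z])-[215,115]+.5)*390/90).round(1);print(z,q.min(0),q.max(0))
c(.561,.0335,.274,.03)
for n in('s1',): pass
o=cv2.imread('pics/side1.png').astype(int)[235:350,180:330];k=d['image'][235:350,180:330,::-1].astype(int)
"
```

```text
0.274 [173.1  70.1] [265.9 109.4]
```

View pics/v30.png

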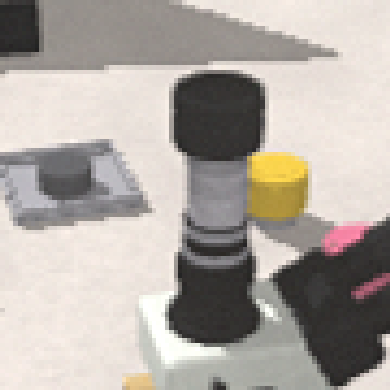

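View pics/v30b.png

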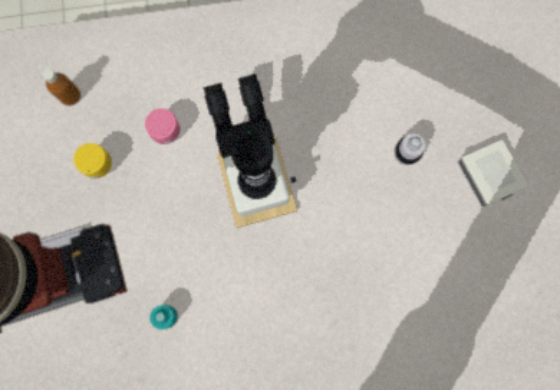

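```bash
python3 -c "
from plant import ctrl
print(ctrl.observe()['time_s']);print(ctrl.finish_job())"
```

```text
33.4
the job is handed in; nothing more can be done
None
```

The job is handed in at 33.4 s. The dust cap lies mouth down in the parts tray. On the port stand the photo tube, then the short adapter, then the camera.

**Last checks**
- All three parts met resistance at the heights expected for full seating, and no sideways force built up.
- The final side picture shows the column upright. The camera's top is where a fully seated stack should put it, about 274 mm up.
- The gripper was open and clear of everything at hand-in.
- I left the long adapter, the slide box and the pink, yellow and turquoise look-alikes alone. The last top picture shows them undisturbed by eye; I did not measure it.

**What went wrong or disagreed**
- **Tool height:** the reported TCP height was about 39 mm lower than the real fingertips. My first try at the cap therefore closed on air. I corrected for this using the pictures and a touch on the bench.
- **Bench touch:** my last step down pressed the fingertips on the bench with about 43 N at the wrist. This is well under the 120 N wrist limit. The 40 N limit is for the arm and gripper body, and only the fingertips touched.
- **Held parts:** these appeared about 0.8 pixels higher in the side view than calculated, and it made no difference to the fits.
- **Camera grip:** the camera sat about 4 mm off-centre in the grip, so I corrected for that before lowering it.

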